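# Load the mushroom carrier and book in the batch

## Task

Set every mushroom ornament upright in a pocket of the carrier, one to a pocket and right down on the pocket's floor, the white ones in the row marked with the white strip and the red ones in the row marked with the red strip. When all are loaded, take the hand scanner and read the batch card: point its window from the front straight at the centre of the blue mark, from about 10 cm away, and hold it steady for two seconds; then lay the scanner back lengthwise on the middle of its black rest. Last, press the green button fully down and let go; leave the other things on the bench alone.

Things in the scene. Friction and masses are not known exactly. Their poses are not given: they have to be found in the camera images.
- white1_mid (a point): centre (35 mm above the foot) of a white-capped bisque mushroom ornament, standing, solid, rigid, about 150 g; round, 70 mm tall in all: straight pale stem 48 mm in diameter from the foot up to 36 mm, then a cap 56 mm in diameter whose straight side runs from 36 to 56 mm above the foot, with a domed top. z is up the stem. It may be absent
- white2_mid (a point): centre (35 mm above the foot) of a white-capped bisque mushroom ornament, standing, solid, rigid, about 150 g; round, 70 mm tall in all: straight pale stem 48 mm in diameter from the foot up to 36 mm, then a cap 56 mm in diameter whose straight side runs from 36 to 56 mm above the foot, with a domed top. z is up the stem. It may be absent
- white3_mid (a point): centre (35 mm above the foot) of a white-capped bisque mushroom ornament, standing, solid, rigid, about 150 g; round, 70 mm tall in all: straight pale stem 48 mm in diameter from the foot up to 36 mm, then a cap 56 mm in diameter whose straight side runs from 36 to 56 mm above the foot, with a domed top. z is up the stem. It may be absent
- red1_mid (a point): centre (35 mm above the foot) of a terracotta-red-capped (white spots) bisque mushroom ornament, standing, solid, rigid, about 150 g; round, 70 mm tall in all: straight pale stem 48 mm in diameter from the foot up to 36 mm, then a cap 56 mm in diameter whose straight side runs from 36 to 56 mm above the foot, with a domed top. z is up the stem. It may be absent
- red2_mid (a point): centre (35 mm above the foot) of a terracotta-red-capped (white spots) bisque mushroom ornament, standing, solid, rigid, about 150 g; round, 70 mm tall in all: straight pale stem 48 mm in diameter from the foot up to 36 mm, then a cap 56 mm in diameter whose straight side runs from 36 to 56 mm above the foot, with a domed top. z is up the stem. It may be absent
- red3_mid (a point): centre (35 mm above the foot) of a terracotta-red-capped (white spots) bisque mushroom ornament, standing, solid, rigid, about 150 g; round, 70 mm tall in all: straight pale stem 48 mm in diameter from the foot up to 36 mm, then a cap 56 mm in diameter whose straight side runs from 36 to 56 mm above the foot, with a domed top. z is up the stem. It may be absent
- tray: fixed grey plastic carrier block, 190 mm (its x) by 235 mm (its y) by 21 mm high, origin at the centre of its underside; two rows of three square pockets, the rows running along its y, row centre lines at x = -46 and +46 mm, pockets at y = -72, 0 and +72 mm; each pocket is 56 mm square and 15 mm deep (floor 6 mm above the table)
- strip_white: flat white marking strip, 14 x 200 x 2 mm, on the carrier's top along one long edge (39 mm outside the centre line of the row that it marks); origin at its centre, axes as the carrier's. Which row it marks changes from start to start
- strip_red: flat terracotta-red marking strip, 14 x 200 x 2 mm, on the carrier's top along one long edge (39 mm outside the centre line of the row that it marks); origin at its centre, axes as the carrier's. Which row it marks changes from start to start
- scanner_mid (a point): centre of the loose hand scanner, a yellow square bar 150 mm long (its x) and 32 x 32 mm across, black ends, about 200 g, balanced at its centre, lying on its rest; x points to the reading window
- scanner_window (a point): centre of the scanner's reading window (red), in its +x end, 75 mm from its centre; it reads straight ahead along x; axes as the scanner's
- card: fixed steel stand of the batch card; origin under its foot, its x axis level: the card faces -x, leaning back 30 degrees. The foot measures 90 x 120 mm, the card panel 110 mm wide and 135 mm long, its top about 127 mm above the table
- card_mark (a point): centre of the round blue mark (40 mm across, white centre) on the face of the batch card, about 88 mm above the table; axes as the stand's
- pad_top (a point): centre of the top of the scanner's rest, a fixed flat black rubber pad 180 mm (its x) by 70 mm (its y), 4 mm thick, no rim; at the start the scanner lies on it lengthwise
- confirm (a joint): green push button on the grey log box; 0 = up, pressed fully = 0.006 m; springs back, about 5 N when fully down; moves straight down
- confirm_top (a point): centre of the top of the green button (28 mm across); the log box under it is 75 x 65 mm and 35 mm high
- jar_blue: bystander, to be left alone: small glass jar with a blue lid, 52 mm across, 75 mm tall; origin in its underside
Not all that is in view belongs to the job. What is shaped like the part that bears white2_mid but purple or turquoise is not meant.

How it is judged:
By the outcome, as a careful person would: the job done as asked, in the order asked, and still so for the second after the job is handed in, with the robot touching nothing.
Of white1, white2, white3, red1, red2, red3 only 4 to 6 are there at a start; the rules pass over those that are not, and their reading is None.
At some moment in a run one of white1, white2, white3, red1, red2, red3 may be knocked a few centimetres aside while the robot is not near it.
It also fails if it takes over 210 s, if anything falls off the work surface, if the arm or the gripper's body presses on something with over 40 N, if the wrist force passes 120 N, or if a joint passes its speed limit or range.

## Robot

A 6-joint arm with a two-finger parallel gripper is mounted at the origin on the work surface. World frame = base frame: x ahead of the robot, y to its left, z up, the work surface at z = 0. Lengths are in mm, angles in rad, forces in N, time in s.
With the tool pointing down it reaches from about 400 to 925 mm from the base axis. Payload 12.5 kg.
Tool frame: the origin (TCP) lies on the front face of the gripper's body, between the roots of the fingers; the fingertips stand 78 mm ahead of it and the grasp point (between the pads) lies 59 mm ahead of it (env.nose_length is the distance from the TCP to the fingertips, in mm); z points along the fingers, y is the line along which they close (so a half turn about z gives the same grasp; the last joint's range is limited). The gripper opens to 95 mm and grips with 3 to 60 N. Pads are 20 mm wide; open, the fingers measure 119 mm over their backs; the gripper's body (75 mm by 180 mm) begins 59 mm behind the grasp point.
Start: joints at [1.154, 0.491, 1.559, -0, 1.092, -0.106], TCP at [191.118, 595.073, 292.261] pointing down, gripper open.
Joint ranges: [-3.1, 3.1], [-0.84, 2.19], [0.05, 2.79], [-1.13, 4.28], [0.06, 2.93], [-2.69, 2.69]. Speed limits (rad/s): [2.22, 2.22, 2.79, 3.14, 3.14, 3.14].

## Interface

Orientations are given as [roll, pitch, yaw] about the fixed x, y, z axes, in that order (R = Rz(yaw) Ry(pitch) Rx(roll)).
In Python, from cell import env gives the robot as it stands.
- The arm moves only by the tool jog_arm, never from a script. Its argument "motion" is a list of rows, each a list of 7 numbers: the turn, a rotation vector about the tool's x, y, z in degrees, then the shift along the tool's x, y, z in mm, then the finger opening in mm, from 0 to 95.1. In form: [[wx, wy, wz, x, y, z, hand], ...]. A call has 1 to 10 rows; each row shifts and turns the commanded pose from where the row before left it, along the tool's axes as they then stand; what a row does not reach is not made up. A row lasts 1/8 s, in which the tool goes at most 62.5 mm and 10.7 degrees, less where a joint would pass 70% of its speed; a pose out of reach is approached as far as the arm can. A call is refused whole if a number of a shift passes 62.5 or a number of a turn 10.7, either way. A call with a gripper value outside its range is refused whole. The fingers move at their own pace and stop on an object; the grip force is fixed at half the most. Time passes only in rows, so rows that do not move let the fingers close. It gives the time, the measured TCP pose, the force, the opening and the grip force at its end, in the units of the state.
- env.state(): the state, without advancing time (a new reading comes with each control period).
- env.read_camera(name): name is "side" or "top"; returns a dict with "color" (384x512x3 uint8, red, green, blue), "z_map" (384x512 float32, mm along the optical axis (not along the pixel's ray), 0 where there is no reading), "camera_matrix" (3x3 intrinsics, pixels), "world_to_cam" (4x4, takes a point from world to camera coordinates). Camera axes: x right, y up, looking along -z (the intrinsics and any distortion apply to the point x, -y, -z); pixel columns grow to the right and rows downward; lengths in mm; the calibration is good to about 2 mm. A picture is of the moment at which its call begins.
- env.job_done(): hands the job in; it is judged then, once.
Trained networks look in the newest picture that a camera, given by its name, has taken for a name from the list of things; names that differ only in an ending like _2 or _b are one class to them, and where a whole thing is asked for, a point or a joint stands for the part that bears it (a point fixed in the world has none). Each returns a list of dicts, best first, with "score" (0 to 1); they miss things now and then, are a little off and sometimes report something else, mostly with a low value. They report only what shows in the picture. A call takes as long as a camera call. They do not tell look-alikes from the thing itself.
- env.recognise(camera, thing): "location" ([column, row] in pixels, amid what is visible of it).
The state is a dict: "t": time; "joints": joint angles; "qvel": joint speeds; "tau": joint torques, N m; "eef_pos": TCP position; "tcp_rot": TCP orientation; "ft_force": force on the tool from outside, world axes, zero at the start; "moment": the same for the moment, N m; "opening": opening from 0.0 (shut) to 1.0 (fully open); "grip_force": force on a finger pad.
Only numpy, scipy, OpenCV 4.12 (cv2) and the standard library are available. Lean on these libraries where they do the work, as an engineer would, in place of code of your own. Each camera call takes 0.05 s, during which the arm holds its last target. There are 200 camera calls.

## Working session

There is one attempt and no reset: what is moved stays moved. The work goes in short steps, Python scripts to look and compute and a tool call to move; the robot and the scene stay as the last step left them, time stands still between calls to the robot, and variables do not carry over. Pictures are saved under pics/ and viewed, at most 14 in all, crops included, and the job is handed in when it is done.

Besides the shell and the picture viewer there is one more tool, called after ">>>" in YAML: its name, and indented under it one key for each argument. jog_arm: Moves the arm, as the interface text tells. Its arguments: {"type":"object","properties":{"motion":{"type":"array"}},"required":["motion"]}

```bash
ls; mkdir -p pics
cat > h.py <<'E'
from cell import env
import numpy as np, cv2
def snap(cam,fn=None):
    d=env.read_camera(cam)
    if fn: cv2.imwrite('pics/'+fn,d['color'][:,:,::-1])
    return d
def p2w(d,u,v,z=None):
    K=d['camera_matrix'];T=np.linalg.inv(d['world_to_cam'])
    r=np.array([(u-K[0,2])/K[0,0],-(v-K[1,2])/K[1,1],-1.])
    o=T[:3,3];w=T[:3,:3]@r
    if z is None:
        s=d['z_map'][int(round(v)),int(round(u))]
    else: s=(z-o[2])/w[2]
    return o+s*w
def cloud(d):
    K=d['camera_matrix'];T=np.linalg.inv(d['world_to_cam'])
    v,u=np.mgrid[:384,:512];s=d['z_map']
    r=np.stack([(u-K[0,2])/K[0,0]*s,-(v-K[1,2])/K[1,1]*s,-s],-1)
    return r@T[:3,:3].T+T[:3,3]
E
python3 - <<'E'
from h import *
np.set_printoptions(precision=1,suppress=True)
print(env.state())
for c in ('top','side'):
    d=snap(c,c+'0.png');print(c,np.linalg.inv(d['world_to_cam']),d['camera_matrix'],(d['z_map']==0).mean())
    for n in ['white1_mid','red1_mid','tray','strip_white','strip_red','scanner_mid','scanner_window','card','card_mark','pad_top','confirm_top','jar_blue']:
        print(n,[(np.round(r['location']),round(r['score'],2),p2w(d,*r['location'])) for r in env.recognise(c,n)])
E
```

```text
pics
{'t': 0.0, 'joints': array([ 1.2,  0.5,  1.6,  0. ,  1.1, -0.1]), 'qvel': array([-0.,  0.,  0.,  0., -0.,  0.]), 'tau': array([  0. , -61.3, -25.8,   0.1,   0. ,  -0. ]), 'eef_pos': array([191. , 594.9, 291.6]), 'tcp_rot': array([-3.1, -0. ,  2.8]), 'ft_force': array([0.1, 0.3, 0.1]), 'moment': array([ 0., -0.,  0.]), 'grip_force': 0.0, 'opening': 0.9997263926855132}
top [[   0.     1.    -0.1  352.1]
 [  -1.     0.    -0.   -14.3]
 [  -0.     0.1    1.  1231.9]
 [   0.     0.     0.     1. ]] [[409.6   0.  252.1]
 [  0.  409.6 193.2]
 [  0.    0.    1. ]] 0.004053751627604167
white1_mid [(array([347., 222.]), 0.86, array([ 427.9, -277.4,   66.2]))]
red1_mid [(array([351., 180.]), 0.72, array([ 547.7, -288.6,   70. ]))]
tray [(array([188., 183.]), 0.56, array([543.2, 187.8,  19.9]))]
strip_white [(array([193., 208.]), 0.66, array([467.5, 169.2,  19.9])), (array([347., 182.]), 0.5, array([ 542.9, -279.7,   64.6]))]
strip_red [(array([181., 158.]), 0.78, array([620.4, 210.8,  17.7])), (array([394., 146.]), 0.47, array([ 651.8, -419.3,   64.7]))]
scanner_mid [(array([306., 148.]), 
[... 1046 characters left out ...]
rip_red [(array([276., 172.]), 0.57, array([647.1, 250. ,  -2.2]))]
scanner_mid [(array([310., 239.]), 0.76, array([ 646.4, -183.2,   32.9])), (array([310., 248.]), 0.6, array([ 642.4, -194.6,    5.4]))]
scanner_window [(array([312., 236.]), 0.83, array([ 656.1, -170.6,   31.6]))]
card [(array([345., 306.]), 0.57, array([ 633.2, -484.1,   91.3]))]
card_mark [(array([344., 305.]), 0.75, array([ 628.3, -483.9,   96.2]))]
pad_top [(array([311., 246.]), 0.89, array([ 642.5, -204.1,   24.2])), (array([280., 239.]), 0.18, array([ 546.2, -189.1,   61.1]))]
confirm_top []
jar_blue [(array([314., 238.]), 0.7, array([ 658.5, -181.8,   32.3])), (array([321., 204.]), 0.62, array([728. , -41.2,  45.2]))]
```

Run:
```python
import cv2
a=cv2.imread('pics/top0.png');b=cv2.imread('pics/side0.png')
cv2.imwrite('pics/top0c.png',cv2.resize(a[80:320,120:440],(800,600),interpolation=3))
cv2.imwrite('pics/side0c.png',cv2.resize(b[120:360,160:480],(800,600),interpolation=3))
```

```text
(no output)
```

View pics/top0c.png

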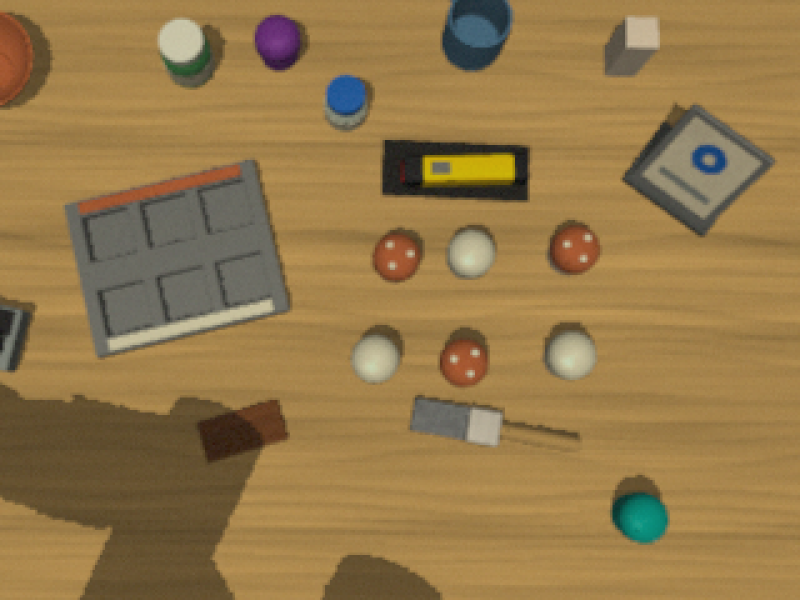

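View pics/side0c.png

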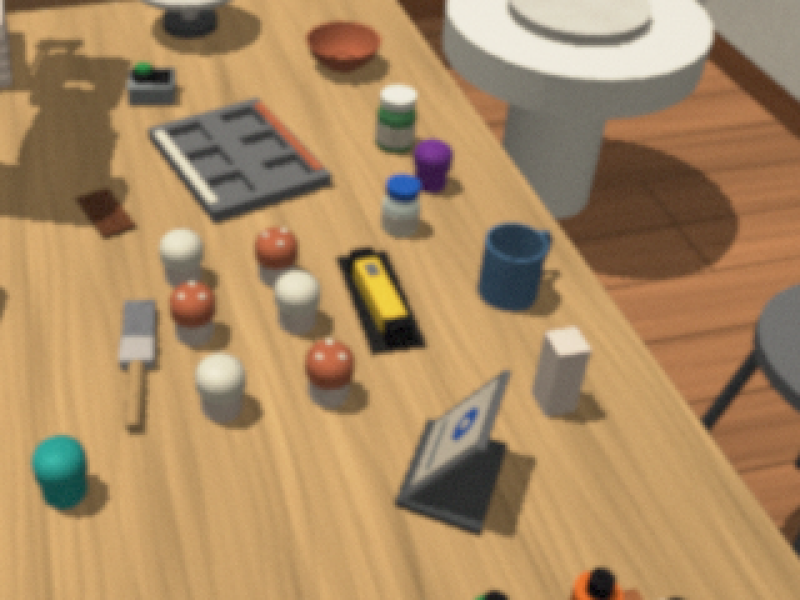

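View pics/top0.png

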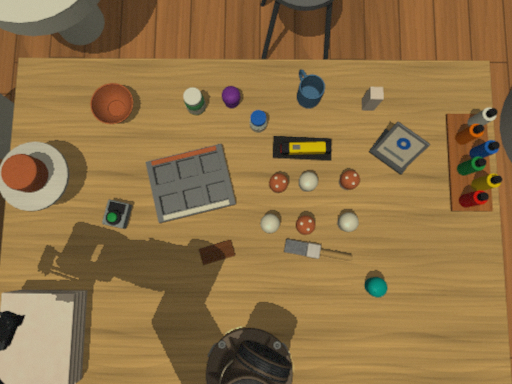

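All six mushrooms are present. In the top picture the whites are at (270,223), (309,181) and (348,221), and the reds at (279,182), (306,224) and (350,179). The purple one at (231,97) and the turquoise one at (376,287) have the wrong colour. The red strip is on the tray's far (+x) side and the white strip on its near side. The button is at (112,216). The scanner's window seems to be at its left (+y) end. Next I'll measure everything and crop the scanner.

```bash
cat > m.py <<'E'
from h import *
np.set_printoptions(precision=1,suppress=True)
def mush(d):
    P=cloud(d);c=d['color'].astype(int);z=P[...,2]
    m=((z>61)&(z<80)&(P[...,0]>350)&(P[...,0]<720)&(P[...,1]>-400)&(P[...,1]<320)).astype(np.uint8)
    n,l,s,_=cv2.connectedComponentsWithStats(m);o=[]
    for i in range(1,n):
        if s[i,4]<20: continue
        q=P[l==i];col=np.median(c[l==i],0)
        o.append(('R' if col[0]>1.5*col[2] else 'W' if min(col)>120 else '?',(q[:,:2].max(0)+q[:,:2].min(0))/2,q[:,:2].mean(0),q[:,2].max(),s[i,4],col))
    return o
def rect(P,lo,hi,x0,x1,y0,y1):
    m=(P[...,2]>lo)&(P[...,2]<hi)&(P[...,0]>x0)&(P[...,0]<x1)&(P[...,1]>y0)&(P[...,1]<y1)
    m=cv2.morphologyEx(m.astype(np.uint8),cv2.MORPH_OPEN,np.ones((3,3)))
    n,l,s,_=cv2.connectedComponentsWithStats(m);i=1+s[1:,4].argmax()
    q=P[l==i];return cv2.minAreaRect(q[:,:2].astype(np.float32)),q
E
python3 - <<'E'
from m import *
for c in ('top','side'):
    d=snap(c);P=cloud(d);print(c)
    for o in mush(d): print(*o)
    print('tray',rect(P,14,30,380,720,30,330)[0])
    print('scan',rect(P,22,45,580,700,-260,-60)[0])
    r,q=rect(P,28,60,380,500,280,420);print('box',r,np.percentile(q[:,2],[5,50,99]))
    C=d['color'].astype(int)
    g=(C[...,1]>C[...,0]+40)&(C[...,1]>C[...,2]+30)&(P[...,0]<520)&(P[...,1]>280)&(P[...,1]<420)
    print('green',g.sum(),P[g].mean(0),P[g].min(0),P[g].max(0))
    b=(C[...,2]>C[...,0]+60)&(P[...,1]<-370)&(P[...,1]>-500)&(P[...,0]>560)&(P[...,0]<720)
    print('blue',b.sum(),P[b].mean(0),(P[b].min(0)+P[b].max(0))/2)
    # card panel plane: neighbourhood of mark
    w=(np.linalg.norm(P-P[b].mean(0),axis=2)<45); q=P[w]; u,s,vt=np.linalg.svd(q-q.mean(0)); n=vt[2]*np.sign(vt[2][2]); print('normal',n.round(3),'resid',s[2]/len(q)**.5,'elev',np.degrees(np.arcsin(n[2])),'yaw x',np.degrees(np.arctan2(-n[1],-n[0])))
    k=(P[...,0]>590)&(P[...,0]<690)&(P[...,1]>-260)&(P[...,1]<-60)&(np.ptp(C,axis=2)<200)&(C.max(2)<50)&(P[...,2]<12)
    print('pad',cv2.minAreaRect(P[k][:,:2].astype(np.float32)),P[k][:,2].mean())
    u0,v0,u1,v1=(265,130,340,170) if c=='top' else (285,205,345,265)
    cv2.imwrite(f'pics/s_{c}.png',cv2.resize(d['color'][v0:v1,u0:u1,::-1],(400,300),interpolation=2))
a=np.hstack([cv2.imread('pics/s_top.png'),cv2.imread('pics/s_side.png')]);cv2.imwrite('pics/scan.png',a)
E
```

```text
top
? [713.8 -22.6] [714.  -21.4] 77.86642989824918 57 [ 38.  87. 137.]
? [ 669.1 -393.9] [ 671.1 -395. ] 78.96823068075582 30 [124.5 118.5  97. ]
R [ 552.4 -291. ] [ 552.4 -290.6] 74.58897935290156 216 [155.   84.5  47. ]
W [ 546.8 -169.8] [ 545.9 -169.5] 73.20650897564474 228 [180.5 174.  141. ]
R [540.8 -81.9] [541.1 -82.1] 74.13860651375626 226 [156.  85.  47.]
W [ 429.6 -282.8] [ 428.8 -283.3] 75.37727786039818 234 [181. 174. 141.]
W [423.4 -59.1] [423.2 -58.3] 73.04403414389162 237 [182. 174. 142.]
R [ 418.7 -160.2] [ 418.5 -160.2] 73.30120001159526 235 [156.  85.  47.]
tray ((545.1688842773438, 180.9414520263672), (191.14588928222656, 235.68975830078125), 14.583440780639648)
scan ((653.166748046875, -166.5188751220703), (33.66926574707031, 151.1399688720703), 1.4678908586502075)
box ((448.15093994140625, 394.13458251953125), (63.91947555541992, 74.51838684082031), 77.98204803466797) [30.  35.5 57.4]
green 77 [437.1 399.4  54. ] [425.4 385.2  41.2] [449.2 415.3  60. ]
blue 80 [ 652.9 -435.9   88.6] [ 653.1 -436.7   89.3]
normal [-0.7  0.5  0.5] resid 2.0233655578100396 elev 30.
[... 657 characters left out ...]
24.  217.  189.5]
tray ((548.8560791015625, 183.43218994140625), (194.68106079101562, 244.5540008544922), 14.55693531036377)
scan ((656.1264038085938, -164.99685668945312), (33.58064270019531, 151.86611938476562), 1.4019230604171753)
box ((452.75396728515625, 386.10589599609375), (59.76225280761719, 73.59455871582031), 82.64308166503906) [30.5 35.8 57.5]
green 20 [437.7 395.4  56.1] [427.  384.4  48.4] [447.3 414.5  60.4]
blue 17 [ 654.6 -432.5   86.2] [ 654.5 -432.5   86.1]
normal [-0.7  0.5  0.5] resid 0.724690110200521 elev 30.069708600472957 yaw x -36.51425026837562
pad ((658.453369140625, -156.75772094726562), (169.73028564453125, 59.65944290161133), 88.69974517822266) 4.377869172226792
```

View pics/scan.png

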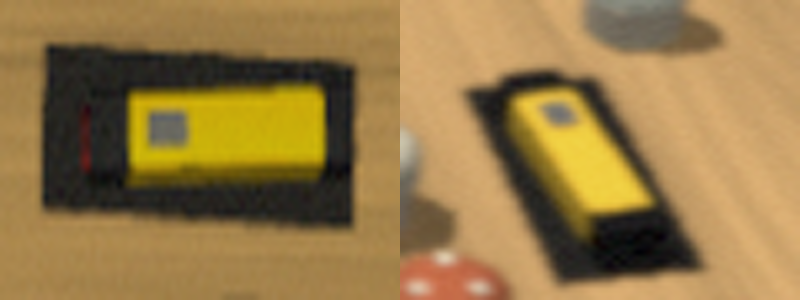

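The window (red) is at the +y end of the scanner. All measured heights and sizes match the description. Next I'll write a helper in the tray frame: with the tool aligned, tool x = tray y (a) and tool y = tray x (b).

```bash
cat > go.py <<'E'
from m import *
from scipy.spatial.transform import Rotation as R
import sys
O=np.array([547.,182.]);Y=np.radians(104.57)
ex=np.array([np.cos(Y),np.sin(Y)]);ey=np.array([np.sin(Y),-np.cos(Y)])
ab=lambda p:np.array([(p[:2]-O)@ex,(p[:2]-O)@ey])
s=env.state();p=s['eef_pos'];Rt=R.from_euler('xyz',s['tcp_rot'])
Rd=R.from_euler('xyz',[np.pi,0,Y])
print('t',s['t'],'tcp',p,'ab',ab(p),'turn to aligned (tool, deg)',np.degrees((Rt.inv()*Rd).as_rotvec()),'q6',s['joints'][5],'F',s['ft_force'])
if len(sys.argv)<2:
    M={}
    for c in ('top','side'):
        d=snap(c)
        for o in mush(d):
            w=o[1]
            if w[0]>640: continue
            M.setdefault((o[0],round(w[0]/30),0),[]) 
            k=next((k for k in M if M[k] and np.linalg.norm(M[k][0][0]-w)<25),None) or (o[0],tuple(w))
            M.setdefault(k,[]).append((w,c[0],o[4],o[3]))
    for k,v in M.items():
        if v:
            w=np.mean([x[0] for x in v],0)
            print(k[0],w,'ab',ab(w),'delta',ab(w)-ab(p),[(x[1],x[2],round(x[3])) for x in v])
for n,b in (('white',-46),('red',46)):
    print(n,'pocket deltas',[(a,np.array([a,b])-ab(p)) for a in (72,0,-72)])
E
python3 go.py
```

```text
t 1.4 tcp [191.1 595.1 292.2] ab [ 489.3 -240.5] turn to aligned (tool, deg) [ 0.  -0.  57.6] q6 -0.10561977060604702 F [ 0.8  0.2 -0. ]
R [ 553.8 -291.8] ab [-460.3 -112.6] delta [-949.6  127.9] [('t', np.int32(234), 73), ('s', np.int32(181), 73)]
W [ 548.3 -169. ] ab [-340.  -87.] delta [-829.3  153.5] [('t', np.int32(230), 73), ('s', np.int32(141), 72)]
R [543.1 -82.4] ab [-255.   -70.3] delta [-744.3  170.2] [('t', np.int32(224), 73), ('s', np.int32(123), 72)]
W [ 429.6 -284. ] ab [-421.5 -230.8] delta [-910.8    9.7] [('t', np.int32(238), 75), ('s', np.int32(186), 71)]
W [424.6 -58.4] ab [-201.9 -179. ] delta [-691.2   61.5] [('t', np.int32(230), 74), ('s', np.int32(123), 74)]
R [ 420.7 -161.2] ab [-300.4 -208.5] delta [-789.7   32. ] [('t', np.int32(235), 75), ('s', np.int32(150), 72)]
white pocket deltas [(72, array([-417.3,  194.5])), (0, array([-489.3,  194.5])), (-72, array([-561.3,  194.5]))]
red pocket deltas [(72, array([-417.3,  286.5])), (0, array([-489.3,  286.5])), (-72, array([-561.3,  286.5]))]
```

>>> jog_arm:
  motion:
    - [0, 0, 9.6, 0, 0, 0, 90]
    - [0, 0, 9.6, 0, 0, 0, 90]
    - [0, 0, 9.6, 0, 0, 0, 90]
    - [0, 0, 9.6, 0, 0, 0, 90]
    - [0, 0, 9.6, 0, 0, 0, 90]
    - [0, 0, 9.6, 0, 0, 0, 90]
    - [0, 0, 0, -50, 30, 0, 90]
    - [0, 0, 0, -50, 30, 10, 90]
    - [0, 0, 0, -50, 30, 10, 90]
    - [0, 0, 0, -50, 30, 10, 90]

```text
t: 2.75
eef_pos: [358.7, 430.4, 262.2]
tcp_rot: [3.141, -0.0, 1.826]
ft_force: [0.1, 0.7, -0.1]
opening: 0.948
grip_force: 0.0
```

```bash
python3 go.py 1
```

```text
t 2.75 tcp [358.7 430.4 262.2] ab [ 287.8 -119.7] turn to aligned (tool, deg) [ 0. -0.  0.] q6 0.5030887657816403 F [ 0.1  0.7 -0.1]
white pocket deltas [(72, array([-215.8,   73.7])), (0, array([-287.8,   73.7])), (-72, array([-359.8,   73.7]))]
red pocket deltas [(72, array([-215.8,  165.7])), (0, array([-287.8,  165.7])), (-72, array([-359.8,  165.7]))]
```

>>> jog_arm:
  motion:
    - [0, 0, 0, -54, 0, 7, 90]
    - [0, 0, 0, -54, 0, 7, 90]
    - [0, 0, 0, -54, 0, 7, 90]
    - [0, 0, 0, -54, 0, 7, 90]
    - [0, 0, 0, -54, 0, 7, 90]
    - [0, 0, 0, -54, 0, 7, 90]
    - [0, 0, 0, -54, -15, 7, 90]
    - [0, 0, 0, -54, -15, 7, 90]
    - [0, 0, 0, -54, -15, 6, 90]
    - [0, 0, 0, -4, -14, 0, 90]

```text
t: 4.0
eef_pos: [424.1, -59.9, 199.9]
tcp_rot: [3.141, 0.0, 1.822]
ft_force: [0.2, 0.0, 0.4]
opening: 0.948
grip_force: 0.0
```

```bash
python3 go.py
```

```text
t 4.0 tcp [424.1 -59.9 199.9] ab [-203.2 -179.8] turn to aligned (tool, deg) [ 0.   0.  -0.2] q6 -0.5457216683759837 F [0.2 0.  0.4]
R [ 553.7 -291.5] ab [-460.  -112.6] delta [-256.7   67.2] [('t', np.int32(228), 74), ('s', np.int32(179), 72)]
? [ 548.6 -169.5] ab [-340.6  -86.9] delta [-137.4   92.9] [('t', np.int32(223), 74), ('s', np.int32(141), 73)]
R [544.2 -83. ] ab [-255.8  -69.4] delta [-52.5 110.4] [('t', np.int32(142), 73), ('s', np.int32(125), 72)]
W [ 430.3 -284.5] ab [-422.1 -230.3] delta [-218.9  -50.5] [('t', np.int32(228), 75), ('s', np.int32(192), 71)]
R [ 419.9 -169.2] ab [-307.9 -211.4] delta [-104.7  -31.6] [('t', np.int32(44), 71), ('s', np.int32(151), 73)]
W [426.5 -58.8] ab [-202.7 -177.2] delta [0.5 2.6] [('s', np.int32(120), 71)]
white pocket deltas [(72, array([275.2, 133.8])), (0, array([203.2, 133.8])), (-72, array([131.2, 133.8]))]
red pocket deltas [(72, array([275.2, 225.8])), (0, array([203.2, 225.8])), (-72, array([131.2, 225.8]))]
```

>>> jog_arm:
  motion:
    - [0, 0, 0, 1, 1, 30, 90]
    - [0, 0, 0, 0, 0, 30, 90]
    - [0, 0, 0, 0, 0, 25, 90]
    - [0, 0, 0, 0, 0, 10, 90]
    - [0, 0, 0, 0, 0, 0, 45]
    - [0, 0, 0, 0, 0, 0, 45]
    - [0, 0, 0, 0, 0, 0, 45]
    - [0, 0, 0, 0, 0, -15, 45]
    - [0, 0, 0, 0, 0, -35, 45]
    - [0, 0, 0, 0, 0, -45, 45]

```text
t: 5.35
eef_pos: [424.3, -56.0, 201.2]
tcp_rot: [-3.141, -0.001, 1.825]
ft_force: [0.2, 0.3, -1.8]
opening: 0.583
grip_force: 30.0
```

>>> jog_arm:
  motion:
    - [0, 0, 0, 30, 20, 0, 45]
    - [0, 0, 0, 45, 22, 0, 45]
    - [0, 0, 0, 45, 22, 0, 45]
    - [0, 0, 0, 45, 22, 0, 45]
    - [0, 0, 0, 45, 22, 0, 45]
    - [0, 0, 0, 45, 22, 0, 45]
    - [0, 0, 0, 16, 3, 0, 45]
    - [0, 0, 0, 0, 0, 0, 45]
    - [0, 0, 0, 0, 0, 0, 45]

```text
t: 6.48
eef_pos: [484.9, 238.5, 200.3]
tcp_rot: [-3.141, 0.0, 1.825]
ft_force: [-0.2, -0.4, -1.7]
opening: 0.579
grip_force: 30.0
```

```bash
python3 go.py
python3 - <<'E'
from m import *
for c in ('top','side'):
    d=snap(c,f'h_{c}.png')
a=cv2.imread('pics/h_top.png')[120:240,120:280];b=cv2.imread('pics/h_side.png')[110:230,180:340]
cv2.imwrite('pics/h.png',cv2.resize(np.hstack([a,b]),(800,300),interpolation=2))
E
```

```text
t 6.475 tcp [484.9 238.5 200.3] ab [ 70.4 -45.9] turn to aligned (tool, deg) [-0.  0. -0.] q6 0.08116922376161477 F [-0.2 -0.4 -1.7]
R [ 553.9 -291.4] ab [-459.9 -112.4] delta [-530.2  -66.5] [('t', np.int32(225), 74), ('s', np.int32(183), 72)]
W [ 548.7 -169.7] ab [-340.8  -86.8] delta [-411.2  -40.9] [('t', np.int32(220), 74), ('s', np.int32(144), 71)]
R [543.  -82.9] ab [-255.4  -70.6] delta [-325.8  -24.7] [('t', np.int32(219), 74), ('s', np.int32(132), 73)]
W [ 429.9 -283.6] ab [-421.2 -230.4] delta [-491.5 -184.5] [('t', np.int32(237), 75), ('s', np.int32(182), 73)]
R [ 421.6 -158.8] ab [-298.3 -207.1] delta [-368.6 -161.2] [('t', np.int32(228), 74), ('s', np.int32(152), 72)]
white pocket deltas [(72, array([ 1.6, -0.1])), (0, array([-70.4,  -0.1])), (-72, array([-142.4,   -0.1]))]
red pocket deltas [(72, array([ 1.6, 91.9])), (0, array([-70.4,  91.9])), (-72, array([-142.4,   91.9]))]
```

View pics/h.png

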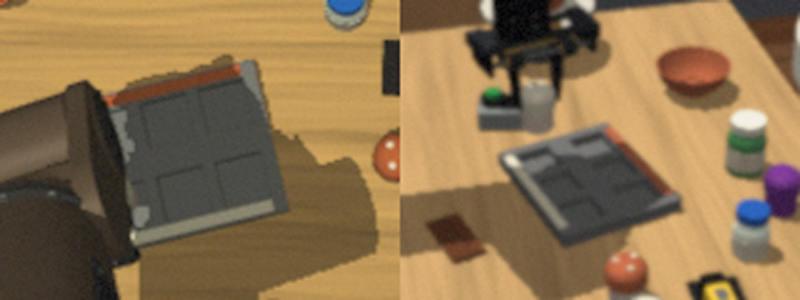

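It's held upright above the far-left white pocket. Now lowering it.

>>> jog_arm:
  motion:
    - [0, 0, 0, 1.5, 0, 30, 45]
    - [0, 0, 0, 0, 0, 30, 45]
    - [0, 0, 0, 0, 0, 16, 45]
    - [0, 0, 0, 0, 0, 6, 45]
    - [0, 0, 0, 0, 0, 5, 45]
    - [0, 0, 0, 0, 0, 0, 45]
    - [0, 0, 0, 0, 0, 0, 45]

```text
t: 7.55
eef_pos: [484.3, 240.7, 115.5]
tcp_rot: [-3.141, -0.0, 1.825]
ft_force: [-11.3, -4.1, 28.7]
opening: 0.581
grip_force: 30.0
```

>>> jog_arm:
  motion:
    - [0, 0, 0, 0, 0, -4, 45]
    - [0, 0, 0, 0, -2, 0, 45]
    - [0, 0, 0, 0, 0, 0, 45]
    - [0, 0, 0, 0, 0, 0, 45]

```text
t: 8.05
eef_pos: [482.9, 240.6, 117.0]
tcp_rot: [-3.141, -0.0, 1.825]
ft_force: [-0.4, -0.5, -0.9]
opening: 0.584
grip_force: 30.0
```

>>> jog_arm:
  motion:
    - [0, 0, 0, 0, 0, 2, 45]
    - [0, 0, 0, 0, 0, 2, 45]
    - [0, 0, 0, 0, 0, 0, 45]
    - [0, 0, 0, 0, 0, 0, 45]

```text
t: 8.55
eef_pos: [482.8, 240.7, 115.3]
tcp_rot: [3.14, -0.0, 1.826]
ft_force: [-7.4, -3.3, 30.5]
opening: 0.585
grip_force: 30.0
```

>>> jog_arm:
  motion:
    - [0, 0, 0, 0, 0, -2, 65]
    - [0, 0, 0, 0, 0, 0, 75]
    - [0, 0, 0, 0, 0, 0, 75]
    - [0, 0, 0, 0, 0, -25, 80]
    - [0, 0, 0, 0, 0, -40, 90]
    - [0, 0, 0, -20, -10, -20, 90]
    - [0, 0, 0, -45, -10, 0, 90]
    - [0, 0, 0, -50, -10, 0, 90]
    - [0, 0, 0, -50, -10, 0, 90]
    - [0, 0, 0, -50, -10, 0, 90]

```text
t: 9.8
eef_pos: [488.6, 18.4, 200.0]
tcp_rot: [-3.142, -0.0, 1.826]
ft_force: [1.1, -0.4, 0.3]
opening: 0.946
grip_force: 0.0
```

```bash
python3 go.py
python3 - <<'E'
from m import *
for c in ('top','side'):
    d=snap(c,f'h_{c}.png')
a=cv2.imread('pics/h_top.png')[130:230,130:260];b=cv2.imread('pics/h_side.png')[130:230,200:330]
cv2.imwrite('pics/h2.png',cv2.resize(np.hstack([a,b]),(800,300),interpolation=2))
E
```

```text
t 9.8 tcp [488.6  18.4 200. ] ab [-143.6  -97.7] turn to aligned (tool, deg) [-0. -0.  0.] q6 -0.35257565631979826 F [ 1.1 -0.4  0.3]
R [ 553.8 -291.9] ab [-460.4 -112.7] delta [-316.7  -15. ] [('t', np.int32(218), 75), ('s', np.int32(180), 73)]
W [ 548.6 -169.1] ab [-340.2  -86.7] delta [-196.6   11. ] [('t', np.int32(224), 76), ('s', np.int32(141), 72)]
R [543.1 -85. ] ab [-257.4  -71. ] delta [-113.7   26.8] [('t', np.int32(202), 74), ('s', np.int32(126), 72)]
W [480.9 237.3] ab [ 70.1 -50. ] delta [213.8  47.7] [('t', np.int32(279), 79)]
W [ 430.4 -284.6] ab [-422.3 -230.3] delta [-278.6 -132.5] [('t', np.int32(242), 76), ('s', np.int32(193), 72)]
R [ 421.2 -161.1] ab [-300.4 -208.1] delta [-156.7 -110.3] [('t', np.int32(232), 73), ('s', np.int32(148), 72)]
white pocket deltas [(72, array([215.6,  51.7])), (0, array([143.6,  51.7])), (-72, array([71.6, 51.7]))]
red pocket deltas [(72, array([215.6, 143.7])), (0, array([143.6, 143.7])), (-72, array([ 71.6, 143.7]))]
```

View pics/h2.png

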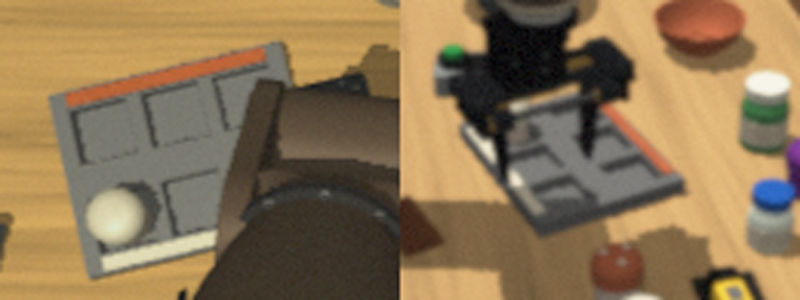

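White 1 is flat in its pocket, and its top reads about 5 mm higher than the standing ones, as it should. Next is the white at (-340,-87).

>>> jog_arm:
  motion:
    - [0, 0, 0, -40, 2, 0, 90]
    - [0, 0, 0, -55, 3, 0, 90]
    - [0, 0, 0, -55, 3, 0, 90]
    - [0, 0, 0, -45, 3, 0, 90]
    - [0, 0, 0, -2, 0, 0, 90]
    - [0, 0, 0, 0, 0, 30, 90]
    - [0, 0, 0, 0, 0, 30, 90]
    - [0, 0, 0, 0, 0, 25, 90]
    - [0, 0, 0, 0, 0, 10, 90]
    - [0, 0, 0, 0, 0, 0, 45]

```text
t: 11.25
eef_pos: [548.9, -166.8, 105.0]
tcp_rot: [-3.141, -0.001, 1.827]
ft_force: [0.5, -0.3, 1.1]
opening: 0.885
grip_force: 0.0
```

```bash
python3 go.py 1
```

```text
t 11.25 tcp [ 548.9 -166.8  105. ] ab [-338.1  -85.9] turn to aligned (tool, deg) [-0.  -0.   0.1] q6 -0.666233864653069 F [ 0.5 -0.3  1.1]
white pocket deltas [(72, array([410.1,  39.9])), (0, array([338.1,  39.9])), (-72, array([266.1,  39.9]))]
red pocket deltas [(72, array([410.1, 131.9])), (0, array([338.1, 131.9])), (-72, array([266.1, 131.9]))]
```

>>> jog_arm:
  motion:
    - [0, 0, 0, -1.5, 0, 0, 45]
    - [0, 0, 0, 0, 0, 0, 45]
    - [0, 0, 0, 0, 0, 0, 45]
    - [0, 0, 0, 0, 0, 0, 45]
    - [0, 0, 0, 0, 0, -15, 45]
    - [0, 0, 0, 0, 0, -35, 45]
    - [0, 0, 0, 20, 0, -45, 45]
    - [0, 0, 0, 40, 5, 0, 45]
    - [0, 0, 0, 50, 6, 0, 45]
    - [0, 0, 0, 50, 6, 0, 45]

```text
t: 12.5
eef_pos: [525.0, -9.0, 201.1]
tcp_rot: [3.141, 0.0, 1.825]
ft_force: [0.2, 0.5, -1.8]
opening: 0.584
grip_force: 30.0
```

>>> jog_arm:
  motion:
    - [0, 0, 0, 50, 6, 0, 45]
    - [0, 0, 0, 50, 6, 0, 45]
    - [0, 0, 0, 50, 6, 0, 45]
    - [0, 0, 0, 26, 3, 0, 45]
    - [0, 0, 0, 0, 0, 0, 45]
    - [0, 0, 0, 0, 0, 0, 45]

```text
t: 13.25
eef_pos: [501.5, 164.9, 200.6]
tcp_rot: [3.141, 0.0, 1.826]
ft_force: [-0.7, 0.4, -1.9]
opening: 0.581
grip_force: 30.0
```

```bash
python3 go.py
```

```text
t 13.25 tcp [501.5 164.9 200.6] ab [ -5.1 -48.4] turn to aligned (tool, deg) [0. 0. 0.] q6 -0.06215232970133605 F [-0.7  0.4 -1.9]
R [ 553.7 -290.8] ab [-459.2 -112.5] delta [-454.1  -64.1] [('t', np.int32(230), 74), ('s', np.int32(187), 73)]
R [542.  -81.7] ab [-253.9  -71.2] delta [-248.8  -22.8] [('t', np.int32(225), 75), ('s', np.int32(128), 74)]
W [ 430.8 -284.4] ab [-422.1 -229.7] delta [-417.  -181.4] [('t', np.int32(237), 75), ('s', np.int32(190), 72)]
R [ 420.9 -162.3] ab [-301.5 -208.7] delta [-296.3 -160.3] [('t', np.int32(231), 76), ('s', np.int32(151), 71)]
W [472.2 236.2] ab [ 71.3 -58.8] delta [ 76.4 -10.4] [('s', np.int32(56), 77)]
white pocket deltas [(72, array([77.1,  2.4])), (0, array([5.1, 2.4])), (-72, array([-66.9,   2.4]))]
red pocket deltas [(72, array([77.1, 94.4])), (0, array([ 5.1, 94.4])), (-72, array([-66.9,  94.4]))]
```

>>> jog_arm:
  motion:
    - [0, 0, 0, 5, 1, 20, 45]
    - [0, 0, 0, 0, 0, 35, 45]
    - [0, 0, 0, 0, 0, 15, 45]
    - [0, 0, 0, 0, 0, 8, 45]
    - [0, 0, 0, 0, 0, 5, 45]
    - [0, 0, 0, 0, 0, 0, 45]
    - [0, 0, 0, 0, 0, 0, 45]

```text
t: 14.22
eef_pos: [501.3, 170.5, 117.8]
tcp_rot: [3.141, -0.0, 1.826]
ft_force: [-0.3, 0.0, -2.0]
opening: 0.583
grip_force: 30.0
```

>>> jog_arm:
  motion:
    - [0, 0, 0, 0, 0, 2, 45]
    - [0, 0, 0, 0, 0, 1.5, 45]
    - [0, 0, 0, 0, 0, 0, 45]
    - [0, 0, 0, 0, 0, 0, 45]

```text
t: 14.72
eef_pos: [501.1, 170.5, 113.7]
tcp_rot: [3.142, -0.0, 1.825]
ft_force: [0.0, -0.2, -1.1]
opening: 0.583
grip_force: 30.0
```

>>> jog_arm:
  motion:
    - [0, 0, 0, 0, 0, 1.5, 45]
    - [0, 0, 0, 0, 0, 0, 45]
    - [0, 0, 0, 0, 0, 1, 45]
    - [0, 0, 0, 0, 0, 0, 45]
    - [0, 0, 0, 0, 0, 0, 45]

```text
t: 15.35
eef_pos: [501.1, 170.5, 111.7]
tcp_rot: [3.141, -0.0, 1.826]
ft_force: [-2.1, 0.2, 5.1]
opening: 0.587
grip_force: 30.0
```

>>> jog_arm:
  motion:
    - [0, 0, 0, 0, 0, 0, 65]
    - [0, 0, 0, 0, 0, 0, 75]
    - [0, 0, 0, 0, 0, 0, 75]
    - [0, 0, 0, 0, 0, -25, 80]
    - [0, 0, 0, 0, 0, -40, 90]
    - [0, 0, 0, -20, -10, -24, 90]
    - [0, 0, 0, -45, -20, 0, 90]
    - [0, 0, 0, -50, -30, 0, 90]
    - [0, 0, 0, -50, -30, 0, 90]
    - [0, 0, 0, -50, -30, 0, 90]

```text
t: 16.6
eef_pos: [438.5, -69.4, 200.3]
tcp_rot: [3.141, 0.0, 1.826]
ft_force: [0.4, -0.7, 0.0]
opening: 0.948
grip_force: 0.0
```

```bash
python3 go.py
cat > hts.py <<'E'
from m import *
for c in ('top','side'):
    d=snap(c,f'x_{c}.png');P=cloud(d)
    m=((P[...,2]>61)&(P[...,2]<95)&(P[...,0]>380)&(P[...,0]<680)&(P[...,1]>-400)&(P[...,1]<320)).astype(np.uint8)
    n,l,s,_=cv2.connectedComponentsWithStats(m)
    for i in range(1,n):
        if s[i,4]>40:
            q=P[l==i]; h=q[:,2]; t=q[h>np.percentile(h,50)]
            f=q[np.hypot(*(q[:,:2]-q[:,:2].mean(0)).T)<18]; A=np.c_[f[:,:2]-f[:,:2].mean(0),np.ones(len(f))]
            g=np.linalg.lstsq(A,f[:,2],rcond=None)[0]
            print(c,q[:,:2].mean(0),'n',s[i,4],'z mean centre %.1f'%f[:,2].mean(),'slope deg',np.degrees(g[:2]))
E
python3 hts.py
```

```text
t 16.6 tcp [438.5 -69.4 200.3] ab [-216.  -168.3] turn to aligned (tool, deg) [0. 0. 0.] q6 -0.5611202720311611 F [ 0.4 -0.7  0. ]
R [ 553.3 -290.1] ab [-458.5 -112.7] delta [-242.5   55.5] [('t', np.int32(227), 73), ('s', np.int32(178), 72)]
R [546.6 -92.9] ab [-265.9  -69.6] delta [-49.9  98.7] [('t', np.int32(24), 70), ('s', np.int32(126), 73)]
W [499.  169.7] ab [  0.1 -49.5] delta [216.2 118.7] [('t', np.int32(276), 79)]
W [481.  238.1] ab [ 70.9 -49.8] delta [286.9 118.5] [('t', np.int32(278), 80)]
W [ 431.1 -284.4] ab [-422.2 -229.5] delta [-206.2  -61.3] [('t', np.int32(234), 74), ('s', np.int32(181), 73)]
R [ 422.9 -162.3] ab [-302.  -206.8] delta [-86.  -38.5] [('s', np.int32(152), 72)]
white pocket deltas [(72, array([288. , 122.3])), (0, array([216. , 122.3])), (-72, array([144. , 122.3]))]
red pocket deltas [(72, array([288. , 214.3])), (0, array([216. , 214.3])), (-72, array([144. , 214.3]))]
top [ 552.6 -290. ] n 220 z mean centre 68.4 slope deg [-0.9 -2. ]
top [498.6 169.3] n 278 z mean centre 73.5 slope deg [0.8 3.2]
top [480.6 236. ] n 276 z mean centre 73.5 slope deg [0.9 1.3]
top [ 428.5 -283.8] n 227 z mean centre 68.0 slope deg [ 3.  -1.8]
side [543.8 -85.3] n 124 z mean centre 67.4 slope deg [3.  5.8]
side [ 422.3 -163.6] n 151 z mean centre 67.3 slope deg [1.4 7.6]
side [ 554.6 -293.6] n 182 z mean centre 67.6 slope deg [3.4 4. ]
side [ 431.5 -286.1] n 184 z mean centre 67.5 slope deg [2.5 5.4]
```

Both placed whites have the same height, so both are seated. Next is the third white, at (-422,-230).

>>> jog_arm:
  motion:
    - [0, 0, 0, -40, -12, 0, 90]
    - [0, 0, 0, -50, -16, 0, 90]
    - [0, 0, 0, -50, -16, 0, 90]
    - [0, 0, 0, -45, -14, 0, 90]
    - [0, 0, 0, -21, -4, 0, 90]
    - [0, 0, 0, 0, 0, 30, 90]
    - [0, 0, 0, 0, 0, 30, 90]
    - [0, 0, 0, 0, 0, 25, 90]
    - [0, 0, 0, 0, 0, 10, 90]
    - [0, 0, 0, 0, 0, 0, 90]

```text
t: 18.05
eef_pos: [431.5, -282.0, 105.0]
tcp_rot: [-3.141, -0.001, 1.827]
ft_force: [1.1, -0.0, 0.4]
opening: 0.947
grip_force: 0.0
```

```bash
python3 go.py 1
```

```text
t 18.05 tcp [ 431.5 -282.   105. ] ab [-420.  -228.6] turn to aligned (tool, deg) [-0.  -0.1  0.1] q6 -0.9632280693961796 F [ 1.1 -0.   0.4]
white pocket deltas [(72, array([492. , 182.6])), (0, array([420. , 182.6])), (-72, array([348. , 182.6]))]
red pocket deltas [(72, array([492. , 274.6])), (0, array([420. , 274.6])), (-72, array([348. , 274.6]))]
```

>>> jog_arm:
  motion:
    - [0, 0, 0, -2, -1, 0, 45]
    - [0, 0, 0, 0, 0, 0, 45]
    - [0, 0, 0, 0, 0, 0, 45]
    - [0, 0, 0, 0, 0, 0, 45]
    - [0, 0, 0, 0, 0, -15, 45]
    - [0, 0, 0, 0, 0, -35, 45]
    - [0, 0, 0, 0, 0, -45, 45]
    - [0, 0, 0, 30, 15, 0, 45]
    - [0, 0, 0, 50, 26, 0, 45]
    - [0, 0, 0, 50, 26, 0, 45]

```text
t: 19.3
eef_pos: [462.7, -141.0, 201.2]
tcp_rot: [3.141, 0.0, 1.824]
ft_force: [0.6, -0.1, -1.0]
opening: 0.583
grip_force: 30.0
```

>>> jog_arm:
  motion:
    - [0, 0, 0, 50, 26, 0, 45]
    - [0, 0, 0, 50, 26, 0, 45]
    - [0, 0, 0, 50, 26, 0, 45]
    - [0, 0, 0, 50, 26, 0, 45]
    - [0, 0, 0, 20, 12, 0, 45]
    - [0, 0, 0, 0, 0, 0, 45]
    - [0, 0, 0, 0, 0, 0, 45]

```text
t: 20.18
eef_pos: [519.2, 99.2, 200.6]
tcp_rot: [-3.142, 0.0, 1.825]
ft_force: [-0.1, -0.9, -2.0]
opening: 0.583
grip_force: 30.0
```

```bash
python3 go.py
```

```text
t 20.175 tcp [519.2  99.2 200.6] ab [-73.1 -47.8] turn to aligned (tool, deg) [-0.  0.  0.] q6 -0.19064151989954228 F [-0.1 -0.9 -2. ]
R [ 553.7 -291.5] ab [-459.9 -112.6] delta [-386.8  -64.8] [('t', np.int32(226), 73), ('s', np.int32(186), 73)]
R [542.7 -83. ] ab [-255.4  -70.9] delta [-182.3  -23.1] [('t', np.int32(212), 75), ('s', np.int32(131), 71)]
W [482.  258.6] ab [ 90.5 -43.6] delta [163.7   4.1] [('t', np.int32(35), 74)]
R [ 420.5 -160.6] ab [-299.7 -208.6] delta [-226.6 -160.8] [('t', np.int32(233), 74), ('s', np.int32(146), 72)]
W [482.  197.5] ab [ 31.4 -59. ] delta [104.5 -11.3] [('s', np.int32(156), 78)]
white pocket deltas [(72, array([145.1,   1.8])), (0, array([73.1,  1.8])), (-72, array([1.1, 1.8]))]
red pocket deltas [(72, array([145.1,  93.8])), (0, array([73.1, 93.8])), (-72, array([ 1.1, 93.8]))]
```

>>> jog_arm:
  motion:
    - [0, 0, 0, 1, 0.5, 20, 45]
    - [0, 0, 0, 0, 0, 35, 45]
    - [0, 0, 0, 0, 0, 15, 45]
    - [0, 0, 0, 0, 0, 9, 45]
    - [0, 0, 0, 0, 0, 5, 45]
    - [0, 0, 0, 0, 0, 3, 45]
    - [0, 0, 0, 0, 0, 1.5, 45]
    - [0, 0, 0, 0, 0, 0, 45]
    - [0, 0, 0, 0, 0, 0, 45]

```text
t: 21.4
eef_pos: [519.8, 101.0, 112.0]
tcp_rot: [3.141, 0.0, 1.826]
ft_force: [-0.4, -0.2, -2.4]
opening: 0.585
grip_force: 30.0
```

>>> jog_arm:
  motion:
    - [0, 0, 0, 0, 0, 1, 45]
    - [0, 0, 0, 0, 0, 0, 45]
    - [0, 0, 0, 0, 0, 0, 65]
    - [0, 0, 0, 0, 0, 0, 75]
    - [0, 0, 0, 0, 0, -25, 80]
    - [0, 0, 0, 0, 0, -40, 90]
    - [0, 0, 0, -33, -4, -24, 90]
    - [0, 0, 0, -50, -7, 0, 90]
    - [0, 0, 0, -50, -7, 0, 90]
    - [0, 0, 0, -50, -6, 0, 90]

```text
t: 22.65
eef_pos: [542.6, -83.8, 199.8]
tcp_rot: [3.141, 0.0, 1.826]
ft_force: [-0.0, 0.6, -0.1]
opening: 0.945
grip_force: 0.0
```

```bash
python3 go.py
```

```text
t 22.65 tcp [542.6 -83.8 199.8] ab [-256.1  -71.1] turn to aligned (tool, deg) [0. 0. 0.] q6 -0.5285094363594354 F [-0.   0.6 -0.1]
R [ 553.4 -289.8] ab [-458.3 -112.5] delta [-202.1  -41.4] [('t', np.int32(231), 77), ('s', np.int32(186), 72)]
W [516.8 101. ] ab [-70.8 -49.6] delta [185.3  21.4] [('t', np.int32(275), 79)]
W [498.8 169.6] ab [  0.1 -49.8] delta [256.3  21.3] [('t', np.int32(275), 79)]
W [481.  237.5] ab [ 70.3 -49.9] delta [326.4  21.2] [('t', np.int32(274), 78)]
W [490.7 205.9] ab [ 37.3 -48.5] delta [293.4  22.6] [('s', np.int32(154), 79)]
R [544.3 -84.4] ab [-257.1  -69.6] delta [-1.   1.5] [('s', np.int32(121), 72)]
R [ 423.3 -160.4] ab [-300.3 -205.8] delta [ -44.1 -134.7] [('s', np.int32(142), 72)]
white pocket deltas [(72, array([328.1,  25.1])), (0, array([256.1,  25.1])), (-72, array([184.1,  25.1]))]
red pocket deltas [(72, array([328.1, 117.1])), (0, array([256.1, 117.1])), (-72, array([184.1, 117.1]))]
```

>>> jog_arm:
  motion:
    - [0, 0, 0, 0.5, 0, 30, 90]
    - [0, 0, 0, 0, 0, 30, 90]
    - [0, 0, 0, 0, 0, 25, 90]
    - [0, 0, 0, 0, 0, 10, 90]
    - [0, 0, 0, 0, 0, 0, 45]
    - [0, 0, 0, 0, 0, 0, 45]
    - [0, 0, 0, 0, 0, 0, 45]
    - [0, 0, 0, 0, 0, -15, 45]
    - [0, 0, 0, 0, 0, -35, 45]
    - [0, 0, 0, 0, 0, -45, 45]

```text
t: 24.0
eef_pos: [542.1, -81.6, 201.3]
tcp_rot: [-3.141, -0.001, 1.825]
ft_force: [0.1, -0.2, -1.7]
opening: 0.586
grip_force: 30.0
```

>>> jog_arm:
  motion:
    - [0, 0, 0, 30, 10, 0, 45]
    - [0, 0, 0, 48, 17, 0, 45]
    - [0, 0, 0, 48, 17, 0, 45]
    - [0, 0, 0, 48, 17, 0, 45]
    - [0, 0, 0, 48, 17, 0, 45]
    - [0, 0, 0, 48, 17, 0, 45]
    - [0, 0, 0, 48, 17, 0, 45]
    - [0, 0, 0, 10, 4, 0, 45]
    - [0, 0, 0, 0, 0, 0, 45]
    - [0, 0, 0, 0, 0, 0, 45]

```text
t: 25.25
eef_pos: [572.1, 263.6, 200.1]
tcp_rot: [-3.141, 0.0, 1.824]
ft_force: [1.6, -0.3, -2.1]
opening: 0.582
grip_force: 30.0
```

```bash
python3 go.py
```

```text
t 25.25 tcp [572.1 263.6 200.1] ab [72.7 44.8] turn to aligned (tool, deg) [-0.  0. -0.] q6 0.0735266348684585 F [ 1.6 -0.3 -2.1]
R [ 554.4 -291.9] ab [-460.5 -112.1] delta [-533.2 -156.9] [('t', np.int32(220), 74), ('s', np.int32(186), 71)]
? [518.5  99.9] ab [-72.3 -48.3] delta [-145.   -93.1] [('t', np.int32(274), 79), ('s', np.int32(133), 79)]
? [499.1 169.6] ab [  0.1 -49.4] delta [-72.6 -94.2] [('t', np.int32(282), 80)]
? [481.  235.5] ab [ 68.4 -50.4] delta [ -4.3 -95.2] [('t', np.int32(238), 80)]
R [ 421.7 -160.8] ab [-300.3 -207.5] delta [-373.  -252.3] [('t', np.int32(234), 74), ('s', np.int32(149), 72)]
? [493.7 199.5] ab [ 30.3 -47.1] delta [-42.4 -91.9] [('s', np.int32(230), 80)]
white pocket deltas [(72, array([ -0.7, -90.8])), (0, array([-72.7, -90.8])), (-72, array([-144.7,  -90.8]))]
red pocket deltas [(72, array([-0.7,  1.2])), (0, array([-72.7,   1.2])), (-72, array([-144.7,    1.2]))]
```

>>> jog_arm:
  motion:
    - [0, 0, 0, -0.5, 0, 20, 45]
    - [0, 0, 0, 0, 0, 35, 45]
    - [0, 0, 0, 0, 0, 15, 45]
    - [0, 0, 0, 0, 0, 9, 45]
    - [0, 0, 0, 0, 0, 5, 45]
    - [0, 0, 0, 0, 0, 2.5, 45]
    - [0, 0, 0, 0, 0, 1.5, 45]
    - [0, 0, 0, 0, 0, 0, 45]
    - [0, 0, 0, 0, 0, 0, 45]

```text
t: 26.48
eef_pos: [572.6, 264.3, 116.6]
tcp_rot: [3.139, -0.0, 1.825]
ft_force: [-13.3, -5.2, 40.1]
opening: 0.581
grip_force: 30.0
```

>>> jog_arm:
  motion:
    - [0, 0, 0, 0, 0, -2.5, 45]
    - [0, 0, 0, 0, 0, 0, 45]
    - [0, 0, 0, 0, 0, 0, 45]

```text
t: 26.85
eef_pos: [572.7, 264.4, 116.8]
tcp_rot: [3.139, -0.0, 1.825]
ft_force: [-5.3, -1.8, 18.4]
opening: 0.584
grip_force: 30.0
```

>>> jog_arm:
  motion:
    - [0, 0, 0, 0, 0, -1, 45]
    - [0, 0, 0, 0, 0, 0, 65]
    - [0, 0, 0, 0, 0, 0, 75]
    - [0, 0, 0, 0, 0, -22, 75]
    - [0, 0, 0, 0, 0, -40, 90]
    - [0, 0, 0, -20, -14, -21, 90]
    - [0, 0, 0, -48, -32, 0, 90]
    - [0, 0, 0, -48, -32, 0, 90]
    - [0, 0, 0, -48, -32, 0, 90]
    - [0, 0, 0, -48, -32, 0, 90]

```text
t: 28.1
eef_pos: [487.6, 21.9, 198.3]
tcp_rot: [3.141, 0.0, 1.826]
ft_force: [0.6, -0.8, 0.6]
opening: 0.948
grip_force: 0.0
```

>>> jog_arm:
  motion:
    - [0, 0, 0, -48, -32, 0, 90]
    - [0, 0, 0, -48, -32, 0, 90]
    - [0, 0, 0, -48, -32, 0, 90]
    - [0, 0, 0, -16, -14, 0, 90]
    - [0, 0, 0, 0, 0, 0, 90]
    - [0, 0, 0, 0, 0, 0, 90]

```text
t: 28.85
eef_pos: [422.3, -158.5, 198.2]
tcp_rot: [3.141, -0.0, 1.826]
ft_force: [-0.1, -0.3, -1.0]
opening: 0.947
grip_force: 0.0
```

```bash
python3 go.py; python3 hts.py
```

```text
t 28.85 tcp [ 422.3 -158.5  198.2] ab [-298.2 -206.3] turn to aligned (tool, deg) [ 0. -0.  0.] q6 -0.7608473515164688 F [-0.1 -0.3 -1. ]
R [572.7 259.8] ab [68.9 44.5] delta [367.1 250.8] [('t', np.int32(265), 79), ('s', np.int32(98), 78)]
R [ 554.3 -291.2] ab [-459.8 -112. ] delta [-161.6   94.3] [('t', np.int32(223), 74), ('s', np.int32(188), 72)]
W [516.9 101.3] ab [-70.6 -49.4] delta [227.6 156.9] [('t', np.int32(277), 80)]
W [508.1 165.2] ab [ -6.5 -41.8] delta [291.7 164.5] [('t', np.int32(278), 79), ('s', np.int32(24), 73)]
W [481.1 238.3] ab [ 71.1 -49.6] delta [369.3 156.7] [('t', np.int32(272), 78)]
R [ 420.9 -159.6] ab [-298.9 -208. ] delta [-0.7 -1.7] [('s', np.int32(146), 71)]
white pocket deltas [(72, array([370.2, 160.3])), (0, array([298.2, 160.3])), (-72, array([226.2, 160.3]))]
red pocket deltas [(72, array([370.2, 252.3])), (0, array([298.2, 252.3])), (-72, array([226.2, 252.3]))]
top [570.  260.4] n 273 z mean centre 73.3 slope deg [1.7 0.6]
top [ 551.5 -290.3] n 227 z mean centre 68.3 slope deg [ 4.6 -1. ]
top [516.6 100.7] n 279 z mean centre 73.6 slope deg [1.2 0.5]
top [498.8 168.9] n 277 z mean centre 73.4 slope deg [1.3 2.9]
top [481.2 236.4] n 274 z mean centre 73.4 slope deg [-0.3  4.5]
side [572.9 255.2] n 97 z mean centre 71.1 slope deg [ 3.5 17.6]
side [ 422.2 -164. ] n 158 z mean centre 67.3 slope deg [-0.7  6.4]
side [ 554.5 -293.4] n 181 z mean centre 67.5 slope deg [2.8 4.4]
```

>>> jog_arm:
  motion:
    - [0, 0, 0, -2, -1, 30, 90]
    - [0, 0, 0, 0, 0, 30, 90]
    - [0, 0, 0, 0, 0, 23, 90]
    - [0, 0, 0, 0, 0, 10, 90]
    - [0, 0, 0, 0, 0, 0, 90]
    - [0, 0, 0, 0, 0, 0, 90]
    - [0, 0, 0, 0, 0, 0, 45]
    - [0, 0, 0, 0, 0, 0, 45]
    - [0, 0, 0, 0, 0, 0, 45]
    - [0, 0, 0, 0, 0, 0, 45]

```text
t: 30.3
eef_pos: [421.6, -161.3, 105.3]
tcp_rot: [3.141, 0.0, 1.825]
ft_force: [-0.2, 0.2, 2.2]
opening: 0.582
grip_force: 29.1
```

>>> jog_arm:
  motion:
    - [0, 0, 0, 0, 0, -15, 45]
    - [0, 0, 0, 0, 0, -35, 45]
    - [0, 0, 0, 0, 0, -45, 45]
    - [0, 0, 0, 30, 25, 0, 45]
    - [0, 0, 0, 45, 38, 0, 45]
    - [0, 0, 0, 45, 38, 0, 45]
    - [0, 0, 0, 45, 38, 0, 45]
    - [0, 0, 0, 45, 38, 0, 45]
    - [0, 0, 0, 45, 38, 0, 45]
    - [0, 0, 0, 45, 37, 0, 45]

```text
t: 31.55
eef_pos: [590.3, 194.5, 200.0]
tcp_rot: [-3.141, 0.0, 1.826]
ft_force: [0.2, -0.5, -1.8]
opening: 0.586
grip_force: 30.0
```

>>> jog_arm:
  motion:
    - [0, 0, 0, 0, 0, 0, 45]
    - [0, 0, 0, 0, 0, 20, 45]
    - [0, 0, 0, 0, 0, 25, 45]
    - [0, 0, 0, 0, 0, 0, 45]
    - [0, 0, 0, 0, 0, 0, 45]

```text
t: 32.17
eef_pos: [590.0, 192.1, 156.0]
tcp_rot: [3.141, -0.0, 1.825]
ft_force: [0.0, 0.1, -0.1]
opening: 0.585
grip_force: 30.0
```

```bash
python3 go.py
```

```text
t 32.175 tcp [590.  192.1 156. ] ab [-1.1 44.2] turn to aligned (tool, deg) [ 0. -0. -0.] q6 -0.04587305160620544 F [ 0.   0.1 -0.1]
R [ 553.  -290.3] ab [-458.6 -113. ] delta [-457.5 -157.2] [('t', np.int32(234), 74), ('s', np.int32(182), 72)]
? [518.8 100.5] ab [-71.8 -47.8] delta [-70.7 -92. ] [('t', np.int32(277), 80), ('s', np.int32(128), 77)]
? [501.5 159.4] ab [-10.4 -49.7] delta [ -9.3 -93.9] [('t', np.int32(93), 79), ('s', np.int32(119), 78)]
R [558.  261.7] ab [74.3 30.7] delta [ 75.4 -13.5] [('s', np.int32(35), 77)]
W [485.2 234.8] ab [ 66.7 -46.5] delta [ 67.7 -90.7] [('s', np.int32(108), 78)]
? [586.7 178.9] ab [-13.   37.6] delta [-11.9  -6.6] [('s', np.int32(51), 80)]
white pocket deltas [(72, array([ 73.1, -90.2])), (0, array([  1.1, -90.2])), (-72, array([-70.9, -90.2]))]
red pocket deltas [(72, array([73.1,  1.8])), (0, array([1.1, 1.8])), (-72, array([-70.9,   1.8]))]
```

>>> jog_arm:
  motion:
    - [0, 0, 0, 1, 0.5, 20, 45]
    - [0, 0, 0, 0, 0, 13, 45]
    - [0, 0, 0, 0, 0, 6, 45]
    - [0, 0, 0, 0, 0, 3, 45]
    - [0, 0, 0, 0, 0, 1.5, 45]
    - [0, 0, 0, 0, 0, 0, 45]
    - [0, 0, 0, 0, 0, 0, 45]

```text
t: 33.15
eef_pos: [590.2, 193.7, 112.0]
tcp_rot: [3.141, -0.0, 1.825]
ft_force: [-0.3, -0.5, -1.1]
opening: 0.582
grip_force: 30.0
```

>>> jog_arm:
  motion:
    - [0, 0, 0, 0, 0, 1, 45]
    - [0, 0, 0, 0, 0, 0, 65]
    - [0, 0, 0, 0, 0, 0, 75]
    - [0, 0, 0, 0, 0, -25, 75]
    - [0, 0, 0, 0, 0, -40, 90]
    - [0, 0, 0, -20, -7, -24, 90]
    - [0, 0, 0, -50, -17, 0, 90]
    - [0, 0, 0, -50, -17, 0, 90]
    - [0, 0, 0, -50, -17, 0, 90]
    - [0, 0, 0, -50, -17, 0, 90]

```text
t: 34.4
eef_pos: [572.7, -39.8, 199.8]
tcp_rot: [3.141, 0.0, 1.826]
ft_force: [0.3, 0.5, 1.2]
opening: 0.943
grip_force: 0.0
```

>>> jog_arm:
  motion:
    - [0, 0, 0, -50, -17, 0, 90]
    - [0, 0, 0, -50, -17, 0, 90]
    - [0, 0, 0, -50, -17, 0, 90]
    - [0, 0, 0, -50, -17, 0, 90]
    - [0, 0, 0, -30, -12, 0, 90]
    - [0, 0, 0, 0, 0, 0, 90]
    - [0, 0, 0, 0, 0, 0, 90]

```text
t: 35.28
eef_pos: [553.4, -280.2, 199.6]
tcp_rot: [-3.141, -0.001, 1.825]
ft_force: [0.1, 0.9, -0.5]
opening: 0.947
grip_force: 0.0
```

```bash
python3 go.py; python3 hts.py
```

```text
t 35.275 tcp [ 553.4 -280.2  199.6] ab [-449.  -110.1] turn to aligned (tool, deg) [-0. -0.  0.] q6 -0.8300686134869935 F [ 0.1  0.9 -0.5]
R [587.  192.9] ab [ 0.5 41.5] delta [449.5 151.5] [('t', np.int32(269), 79)]
R [571.3 261.8] ab [71.1 43.6] delta [520.1 153.6] [('t', np.int32(265), 79)]
W [518.5 101. ] ab [-71.3 -48. ] delta [377.7  62.1] [('t', np.int32(230), 80), ('s', np.int32(129), 79)]
W [500.4 167.8] ab [ -2.  -48.6] delta [447.   61.4] [('t', np.int32(279), 79), ('s', np.int32(115), 79)]
W [483.2 233.7] ab [ 66.1 -48.7] delta [515.1  61.3] [('t', np.int32(271), 79), ('s', np.int32(106), 77)]
R [ 555.3 -290. ] ab [-459.  -110.7] delta [-10.   -0.6] [('s', np.int32(180), 72)]
white pocket deltas [(72, array([521. ,  64.1])), (0, array([449. ,  64.1])), (-72, array([377. ,  64.1]))]
red pocket deltas [(72, array([521. , 156.1])), (0, array([449. , 156.1])), (-72, array([377. , 156.1]))]
top [586.6 192.6] n 267 z mean centre 73.7 slope deg [4.  0.3]
top [570.2 260.3] n 270 z mean centre 73.3 slope deg [2.6 0.1]
top [519.  103.9] n 226 z mean centre 73.5 slope deg [-0.2 -0.8]
top [498.5 169. ] n 280 z mean centre 73.5 slope deg [3.3 1. ]
top [480.7 236. ] n 279 z mean centre 73.2 slope deg [1.4 3.2]
side [483.5 232.4] n 101 z mean centre 71.6 slope deg [ 2. 11.]
side [501.6 164.2] n 115 z mean centre 71.2 slope deg [ 0.6 19.4]
side [519.8  94.3] n 129 z mean centre 71.6 slope deg [ 0.4 17.2]
side [ 554.3 -292.3] n 177 z mean centre 67.9 slope deg [3.5 2.5]
```

>>> jog_arm:
  motion:
    - [0, 0, 0, -10.5, -2, 30, 90]
    - [0, 0, 0, 0, 0, 30, 90]
    - [0, 0, 0, 0, 0, 24, 90]
    - [0, 0, 0, 0, 0, 10, 90]
    - [0, 0, 0, 0, 0, 0, 90]
    - [0, 0, 0, 0, 0, 0, 90]
    - [0, 0, 0, 0, 0, 0, 45]
    - [0, 0, 0, 0, 0, 0, 45]
    - [0, 0, 0, 0, 0, 0, 45]
    - [0, 0, 0, 0, 0, 0, 45]

```text
t: 36.72
eef_pos: [554.3, -291.6, 105.8]
tcp_rot: [3.141, 0.0, 1.825]
ft_force: [1.1, 0.1, 1.4]
opening: 0.585
grip_force: 29.1
```

>>> jog_arm:
  motion:
    - [0, 0, 0, 0, 0, -15, 45]
    - [0, 0, 0, 0, 0, -35, 45]
    - [0, 0, 0, 0, 0, -45, 45]
    - [0, 0, 0, 38, 17, 0, 45]
    - [0, 0, 0, 50, 20, 0, 45]
    - [0, 0, 0, 50, 20, 0, 45]
    - [0, 0, 0, 50, 20, 0, 45]
    - [0, 0, 0, 50, 20, 0, 45]
    - [0, 0, 0, 50, 20, 0, 45]
    - [0, 0, 0, 50, 20, 0, 45]

```text
t: 37.98
eef_pos: [601.7, 71.8, 201.7]
tcp_rot: [3.141, 0.0, 1.825]
ft_force: [0.8, -0.2, -1.8]
opening: 0.584
grip_force: 30.0
```

>>> jog_arm:
  motion:
    - [0, 0, 0, 50, 20, 0, 45]
    - [0, 0, 0, 0, 0, 0, 45]
    - [0, 0, 0, 0, 0, 20, 45]
    - [0, 0, 0, 0, 0, 25, 45]
    - [0, 0, 0, 0, 0, 0, 45]
    - [0, 0, 0, 0, 0, 0, 45]

```text
t: 38.72
eef_pos: [608.8, 123.0, 156.9]
tcp_rot: [3.141, 0.0, 1.825]
ft_force: [0.8, 0.3, -0.7]
opening: 0.581
grip_force: 30.0
```

```bash
python3 go.py
```

```text
t 38.725 tcp [608.8 123.  156.9] ab [-72.6  44.9] turn to aligned (tool, deg) [ 0.1  0.  -0. ] q6 -0.16110516891362933 F [ 0.8  0.3 -0.7]
R [578.9 277.5] ab [84.4 54.9] delta [157.  10.] [('t', np.int32(35), 75)]
W [493.5 202.3] ab [ 33.1 -46.7] delta [105.7 -91.6] [('s', np.int32(223), 79)]
R [576.4 193.1] ab [ 3.3 31.3] delta [ 75.9 -13.7] [('s', np.int32(47), 78)]
? [609.3 107.2] ab [-88.1  41.4] delta [-15.5  -3.5] [('s', np.int32(61), 80)]
? [520.5  97.8] ab [-74.8 -46.8] delta [ -2.2 -91.7] [('s', np.int32(126), 78)]
white pocket deltas [(72, array([144.6, -90.9])), (0, array([ 72.6, -90.9])), (-72, array([  0.6, -90.9]))]
red pocket deltas [(72, array([144.6,   1.1])), (0, array([72.6,  1.1])), (-72, array([0.6, 1.1]))]
```

>>> jog_arm:
  motion:
    - [0, 0, 0, 0.5, 0, 20, 45]
    - [0, 0, 0, 0, 0, 13, 45]
    - [0, 0, 0, 0, 0, 6, 45]
    - [0, 0, 0, 0, 0, 3, 45]
    - [0, 0, 0, 0, 0, 2.5, 45]
    - [0, 0, 0, 0, 0, 0, 45]
    - [0, 0, 0, 0, 0, 0, 45]

```text
t: 39.7
eef_pos: [608.5, 124.0, 111.8]
tcp_rot: [3.141, 0.0, 1.826]
ft_force: [-1.2, -0.4, 3.3]
opening: 0.585
grip_force: 30.0
```

>>> jog_arm:
  motion:
    - [0, 0, 0, 0, 0, 0, 65]
    - [0, 0, 0, 0, 0, 0, 75]
    - [0, 0, 0, 0, 0, -25, 75]
    - [0, 0, 0, 0, 0, -40, 90]
    - [0, 0, 0, -20, -3, -24, 80]
    - [0, 0, 0, -50, -5, 0, 80]
    - [0, 0, 6.6, -50, -5, 0, 80]
    - [0, 0, 6.6, -50, -6, 0, 80]
    - [0, 0, 0, 0, 0, 0, 80]
    - [0, 0, 0, 0, 0, 0, 80]

```text
t: 40.95
eef_pos: [626.8, -45.5, 200.1]
tcp_rot: [-3.141, -0.0, 1.596]
ft_force: [-0.3, -0.6, -0.2]
opening: 0.838
grip_force: 0.0
```

```bash
cat > sc.py <<'E'
from m import *
from scipy.spatial.transform import Rotation as R
s=env.state();p=s['eef_pos'];Rt=R.from_euler('xyz',s['tcp_rot'])
print('t',s['t'],p,np.degrees(s['tcp_rot']),'q',s['joints'].round(2))
S=[]
for c in ('top','side'):
    P=cloud(snap(c,f'y_{c}.png'));r,q=rect(P,22,45,560,720,-300,-20);print(c,r,q[:,2].mean());S.append(r[0])
S=np.r_[np.mean(S,0),20+59]
print('scanner',S,'tool delta',Rt.inv().apply(S-p))
E
python3 sc.py; python3 hts.py
```

```text
t 40.95 [626.8 -45.5 200.1] [-180.    -0.    91.4] q [-0.2  0.6  1.6  0.   0.9 -0.2]
top ((654.0292358398438, -191.25491333007812), (32.810604095458984, 100.5643539428711), 0.9388901591300964) 34.68941758567982
side ((656.3616943359375, -164.84576416015625), (34.170372009277344, 154.26686096191406), 1.7247599363327026) 34.12193145548845
scanner [ 655.2 -178.1   79. ] tool delta [-133.2   25.1  121. ]
top [605.3 122.8] n 263 z mean centre 73.4 slope deg [3.8 0.8]
top [586.3 192.4] n 267 z mean centre 73.6 slope deg [4.6 2. ]
top [569.8 260.1] n 270 z mean centre 73.5 slope deg [3.1 1.8]
top [520.8 116.6] n 79 z mean centre 70.8 slope deg [ -5.9 -29.2]
top [498.4 168.7] n 278 z mean centre 73.6 slope deg [1.3 1.3]
top [495.3 233.8] n 110 z mean centre 70.8 slope deg [-25.9   7.9]
side [572.2 254.6] n 95 z mean centre 71.7 slope deg [ 6.7 14.5]
side [484.2 231.2] n 104 z mean centre 71.7 slope deg [ 7.7 14.9]
side [580.7 188.6] n 64 z mean centre 70.7 slope deg [12.5 18. ]
side [501.4 163.7] n 117 z mean centre 71.7 slope deg [ 2.7 16.5]
side [520.   94.7] n 123 z mean centre 72.1 slope deg [ 2.7 13.5]
```

Run:
```python
from m import *
P=cloud(snap('top'))
m=(P[...,2]>50)&(P[...,0]>690)&(P[...,1]<-60)&(P[...,1]>-260);q=P[m];print(q.min(0),q.max(0),np.percentile(q,2,axis=0))
```

```text
[ 782.9 -217.5   50.3] [ 883.5 -141.    89.2] [ 784.6 -213.7   51.5]
```

>>> jog_arm:
  motion:
    - [0, 0, 0, -40, 8, 0, 75]
    - [0, 0, 0, -50, 10, 0, 75]
    - [0, 0, 0, -30.5, 7, 0, 75]
    - [0, 0, 0, 0, 0, 30, 75]
    - [0, 0, 0, 0, 0, 40, 75]
    - [0, 0, 0, 0, 0, 25, 75]
    - [0, 0, 0, 0, 0, 0, 75]
    - [0, 0, 0, 0, 0, 0, 75]

```text
t: 42.2
eef_pos: [655.4, -165.4, 106.3]
tcp_rot: [3.14, 0.0, 1.596]
ft_force: [-0.8, -1.1, 0.1]
opening: 0.786
grip_force: 0.0
```

```bash
python3 sc.py
```

```text
t 42.2 [ 655.4 -165.4  106.3] [179.9   0.   91.4] q [-0.3  0.8  1.6  0.   0.8 -0.4]Traceback (most recent call last):
  File "sc.py", line 7, in <module>
    P=cloud(snap(c,f'y_{c}.png'));r,q=rect(P,22,45,560,720,-300,-20);print(c,r,q[:,2].mean());S.append(r[0])
                                      ~~~~^^^^^^^^^^^^^^^^^^^^^^^^^^
  File "m.py", line 15, in rect
    n,l,s,_=cv2.connectedComponentsWithStats(m);i=1+s[1:,4].argmax()
                                                    ~~~~~~~~~~~~~~^^
ValueError: attempt to get argmax of an empty sequence
```

Positioned. Descend 20 mm, close, lift.

>>> jog_arm:
  motion:
    - [0, 0, 0, 0, -0.5, 12, 75]
    - [0, 0, 0, 0, 0, 8, 75]
    - [0, 0, 0, 0, 0, 0, 75]
    - [0, 0, 0, 0, 0, 0, 75]
    - [0, 0, 0, 0, 0, 0, 20]
    - [0, 0, 0, 0, 0, 0, 20]
    - [0, 0, 0, 0, 0, 0, 20]
    - [0, 0, 0, 0, 0, 0, 20]
    - [0, 0, 0, 0, 0, 0, 20]
    - [0, 0, 0, 0, 0, 0, 20]

```text
t: 43.5
eef_pos: [654.4, -165.6, 85.2]
tcp_rot: [3.141, -0.0, 1.595]
ft_force: [-0.1, -1.1, 0.2]
opening: 0.333
grip_force: 30.0
```

>>> jog_arm:
  motion:
    - [0, 0, 0, 0, 0, 0, 20]
    - [0, 0, 0, 0, 0, -20, 20]
    - [0, 0, 0, 0, 0, -40, 20]
    - [0, 0, 0, 0, 0, -50, 20]
    - [0, 0, 0, 0, 0, -50, 20]
    - [0, 0, 0, 0, 0, 0, 20]
    - [0, 0, 0, 0, 0, 0, 20]

```text
t: 44.38
eef_pos: [653.9, -165.5, 245.3]
tcp_rot: [-3.141, -0.0, 1.595]
ft_force: [-0.3, 0.8, -2.7]
opening: 0.337
grip_force: 30.0
```

Run:
```python
from m import *
s=env.state();print(s['eef_pos'],np.degrees(s['tcp_rot']))
for c in ('top','side'):
    d=snap(c,f'g_{c}.png')
P=cloud(d);m=(P[...,0]>560)&(P[...,0]<740)&(P[...,1]>-280)&(P[...,1]<-50)&(P[...,2]>40)
C=d['color'].astype(int);y=m&(C[...,0]>150)&(C[...,1]>130)&(C[...,2]<80);print(y.sum(),P[y].min(0),P[y].max(0),P[y].mean(0))
a=cv2.imread('pics/g_top.png')[110:210,230:390];b=cv2.imread('pics/g_side.png')[160:260,240:400]
cv2.imwrite('pics/g.png',cv2.resize(np.hstack([a,b]),(800,250),interpolation=2))
```

```text
[ 653.9 -165.5  245.3] [-180.    -0.    91.4]
86 [ 643.1 -214.7  191.3] [ 668.2 -129.2  197.5] [ 656.  -181.8  194.4]
```

View pics/g.png

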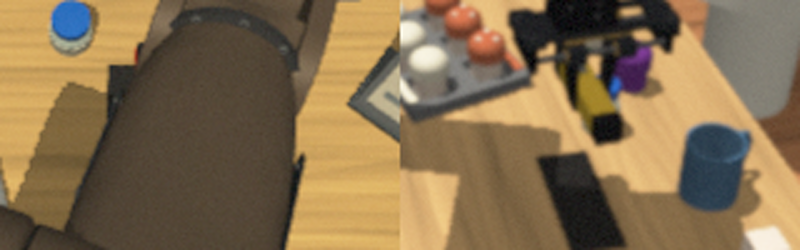

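The scanner is held level, its front toward +y. Now computing the reading pose.

```bash
cat > rd.py <<'E'
from m import *
from scipy.spatial.transform import Rotation as R
np.set_printoptions(precision=2,suppress=True)
M=np.array([653.5,-434.5,88.]);yaw=np.radians(-36.8);e=np.radians(30)
fh=np.array([np.cos(yaw),np.sin(yaw),0]);f=fh*np.cos(e)-[0,0,np.sin(e)]
y=np.cross([0,0,-1.],fh);z=np.cross(f,y)
T=M-175*f-66*z;Rg=R.from_matrix(np.c_[f,y,z]);Rl=R.from_matrix(np.c_[fh,y,[0,0,-1.]])
s=env.state();p=s['eef_pos'];Rt=R.from_euler('xyz',s['tcp_rot'])
print('goal tcp',T,'rot',np.degrees(Rg.as_euler('xyz')))
print('turn level',np.degrees((Rt.inv()*Rl).as_rotvec()),'turn goal',np.degrees((Rt.inv()*Rg).as_rotvec()))
print('shift in tool now',Rt.inv().apply(T-p),'in level frame',Rl.inv().apply(T-p),'in goal frame',Rg.inv().apply(T-p))
W=p+66*Rt.apply([0,0,1])+75*Rt.apply([1,0,0]);v=Rt.apply([1,0,0])
d=(M-W)@v;print('window',W,'dist',np.linalg.norm(M-W),'miss',(M-W)-d*v,'q',s['joints'])
E
python3 rd.py
```

```text
goal tcp [ 558.57 -363.48  232.66] rot [180.   30.  -36.8]
turn level [ -0.12   0.11 128.19] turn goal [ 33.28 -16.12 124.69]
shift in tool now [-195.62 -100.04   11.43] in level frame [ 42.29 215.61  11.39] in goal frame [ 42.32 215.61 -11.28]
window [651.91 -90.47 178.11] dist 355.64005726397073 miss [ -6.75  -0.08 -89.81] q [-0.35  0.61  1.48  0.    1.06 -0.37]
```

>>> jog_arm:
  motion:
    - [0, 0, 9.5, 0, 0, 0, 20]
    - [0, 0, 9.5, 0, 0, 0, 20]
    - [0, 0, 9.5, 0, 0, 0, 20]
    - [0, 0, 9.5, 0, 0, 0, 20]
    - [0, 0, 9.5, 0, 0, 0, 20]
    - [0, 0, 9.5, 0, 0, 0, 20]
    - [0, 0, 9.5, 0, 0, 0, 20]
    - [0, 0, 9.5, 0, 0, 0, 20]
    - [0, 0, 9.5, 0, 0, 0, 20]
    - [0, 0, 9.5, 0, 0, 0, 20]

```text
t: 45.72
eef_pos: [654.1, -165.6, 243.6]
tcp_rot: [-3.141, 0.003, -0.068]
ft_force: [0.8, 0.8, -1.9]
opening: 0.333
grip_force: 30.0
```

>>> jog_arm:
  motion:
    - [0, 0, 9.5, 0, 0, 0, 20]
    - [0, 0, 9.5, 0, 0, 0, 20]
    - [0, 0, 9.5, 0, 0, 0, 20]
    - [0, 0, 4.7, 0, 0, 0, 20]
    - [0, 0, 0, 0, 0, 0, 20]
    - [0, 0, 0, 0, 0, 0, 20]

```text
t: 46.48
eef_pos: [654.2, -165.6, 244.5]
tcp_rot: [3.141, 0.001, -0.641]
ft_force: [1.1, 0.1, -2.8]
opening: 0.335
grip_force: 30.0
```

```bash
python3 rd.py
```

```text
goal tcp [ 558.57 -363.48  232.66] rot [180.   30.  -36.8]
turn level [0.01 0.07 0.1 ] turn goal [  0.04 -29.93   0.09]
shift in tool now [ 41.56 215.82  11.83] in level frame [ 41.92 215.75  11.83] in goal frame [ 42.22 215.75 -10.71]
window [ 714.3 -210.4  178.4] dist 249.17913866600645 miss [-129.19 -173.13  -90.29] q [-0.35  0.61  1.48  0.    1.06  1.87]
```

>>> jog_arm:
  motion:
    - [0, 0, 0, 4, 30, 2, 20]
    - [0, 0, 0, 9, 45, 2, 20]
    - [0, 0, 0, 9, 45, 2, 20]
    - [0, 0, 0, 10, 48, 3, 20]
    - [0, 0, 0, 10, 48, 3, 20]
    - [0, -10, 0, 0, 0, 0, 20]
    - [0, -10, 0, 0, 0, 0, 20]
    - [0, -10, 0, 0, 0, 0, 20]
    - [0, 0, 0, 0, 0, 0, 20]
    - [0, 0, 0, 0, 0, 0, 20]

```text
t: 47.72
eef_pos: [558.6, -363.7, 232.9]
tcp_rot: [-3.141, 0.52, -0.642]
ft_force: [0.6, -0.2, -1.7]
opening: 0.335
grip_force: 30.0
```

```bash
python3 rd.py;  python3 - <<'E'
from m import *
for c in ('top','side'):
    d=snap(c,f'r_{c}.png')
    P=cloud(d);C=d['color'].astype(int)
    b=(C[...,2]>C[...,0]+60)&(P[...,1]<-370)&(P[...,1]>-500)&(P[...,0]>560)&(P[...,0]<720)&(P[...,2]<120)
    q=P[b];print(c,'blue',b.sum(),q.mean(0) if len(q) else '')
    yl=(C[...,0]>110)&(C[...,1]>90)&(C[...,2]<60)&(P[...,2]>100)&(P[...,1]<-200)
    q=P[yl];print('yellow',len(q))
    if len(q)>20:
        u,s,vt=np.linalg.svd(q-q.mean(0));print(q.mean(0),'axis',vt[0].round(3))
a=cv2.imread('pics/r_top.png')[120:220,310:470];b=cv2.imread('pics/r_side.png')[220:340,240:400]
b=b[:100] if 0 else b
cv2.imwrite('pics/r.png',np.hstack([cv2.resize(a,(400,250)),cv2.resize(b,(400,250))]))
E
```

```text
goal tcp [ 558.57 -363.48  232.66] rot [180.   30.  -36.8]
turn level [-0.01 29.79  0.03] turn goal [-0.   -0.21  0.04]
shift in tool now [ 0.   -0.15  0.29] in level frame [-0.14 -0.15  0.26] in goal frame [ 0.01 -0.15  0.29]
window [ 584.49 -382.99  138.37] dist 99.76513219214577 miss [-0.35  0.31 -0.81] q [-0.67  0.77  1.25 -0.01  1.64  1.54]
top blue 0 
yellow 35
[ 518.7 -531.4  311.6] axis [-0.2  0.6  0.8]
side blue 5 [ 656.7 -431.3   88.7]
yellow 251
[ 510.4 -347.2  199.7] axis [ 0.   0.9 -0.4]
```

View pics/r.png

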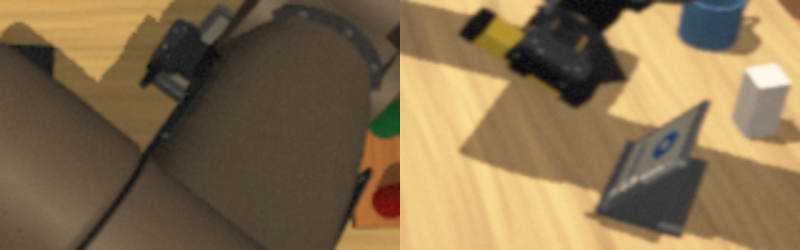

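The scanner is tilted along the card's normal, pointing at the blue mark from 100 mm. Now holding it steady.

>>> jog_arm:
  motion:
    - [0, 0, 0, 0, 0, 0, 20]
    - [0, 0, 0, 0, 0, 0, 20]
    - [0, 0, 0, 0, 0, 0, 20]
    - [0, 0, 0, 0, 0, 0, 20]
    - [0, 0, 0, 0, 0, 0, 20]
    - [0, 0, 0, 0, 0, 0, 20]
    - [0, 0, 0, 0, 0, 0, 20]
    - [0, 0, 0, 0, 0, 0, 20]
    - [0, 0, 0, 0, 0, 0, 20]
    - [0, 0, 0, 0, 0, 0, 20]

```text
t: 49.08
eef_pos: [558.6, -363.7, 233.2]
tcp_rot: [-3.142, 0.524, -0.642]
ft_force: [-0.1, 0.3, -2.9]
opening: 0.334
grip_force: 30.0
```

>>> jog_arm:
  motion:
    - [0, 0, 0, 0, 0, 0, 20]
    - [0, 0, 0, 0, 0, 0, 20]
    - [0, 0, 0, 0, 0, 0, 20]
    - [0, 0, 0, 0, 0, 0, 20]
    - [0, 0, 0, 0, 0, 0, 20]
    - [0, 0, 0, 0, 0, 0, 20]
    - [0, 0, 0, 0, 0, 0, 20]
    - [0, 0, 0, 0, 0, 0, 20]
    - [0, 0, 0, 0, 0, 0, 20]
    - [0, 0, 0, 0, 0, 0, 20]

```text
t: 50.32
eef_pos: [558.6, -363.7, 233.2]
tcp_rot: [-3.141, 0.524, -0.642]
ft_force: [0.9, 0.0, -2.4]
opening: 0.333
grip_force: 30.0
```

Run:
```python
from m import *
for c in ('top','side'):
    d=snap(c,f'p_{c}.png');P=cloud(d);C=d['color'].astype(int)
    k=(P[...,0]>590)&(P[...,0]<730)&(P[...,1]>-290)&(P[...,1]<-20)&(C.max(2)<62)&(P[...,2]<15)&(P[...,2]>-8)
    k=cv2.morphologyEx(k.astype(np.uint8),cv2.MORPH_OPEN,np.ones((3,3)))
    n,l,s,_=cv2.connectedComponentsWithStats(k);i=1+s[1:,4].argmax();q=P[l==i]
    # project pixels on plane z=4
    vv,uu=np.nonzero(l==i);w=np.array([p2w(d,u,v,4.)[:2] for u,v in zip(uu,vv)],np.float32)
    print(c,len(q),cv2.minAreaRect(q[:,:2].astype(np.float32)),cv2.minAreaRect(w))
a=cv2.imread('pics/p_top.png')[115:185,250:350];b=cv2.imread('pics/p_side.png')[210:280,270:370]
cv2.imwrite('pics/p.png',cv2.resize(np.hstack([a,b]),(800,280),interpolation=2))
```

```text
top 457 ((660.6701049804688, -112.58261108398438), (88.2531967163086, 66.25392150878906), 87.46925354003906) ((660.5018310546875, -112.36482238769531), (88.044189453125, 65.68887329101562), 87.4938735961914)
side 151 ((680.8399047851562, -202.34555053710938), (80.13485717773438, 33.4808235168457), 71.26048278808594) ((680.32373046875, -203.62088012695312), (79.15714263916016, 33.28251266479492), 71.35496520996094)
```

View pics/p.png

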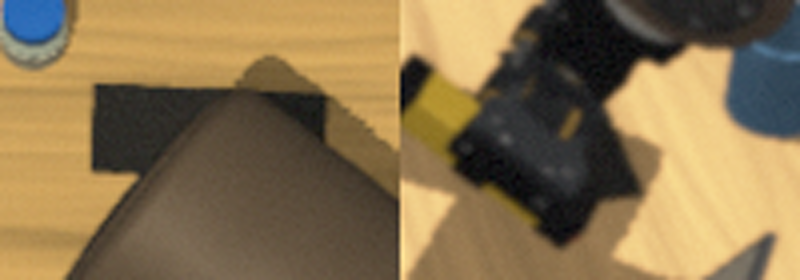

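The reading is done (2.5 s). Going back now; I'll measure the empty pad from the earlier side picture.

>>> jog_arm:
  motion:
    - [0, 10, 0, 0, 0, 0, 20]
    - [0, 10, 0, 0, 0, 0, 20]
    - [0, 10, 0, 0, 0, 0, 20]
    - [0, 0, 0, -10, -48, -3, 20]
    - [0, 0, 0, -10, -48, -3, 20]
    - [0, 0, -9.5, -9, -45, -2, 20]
    - [0, 0, 0, 0, 0, 0, 20]

```text
t: 51.3
eef_pos: [620.8, -230.6, 241.5]
tcp_rot: [-3.141, 0.0, -0.471]
ft_force: [-0.2, -0.6, -2.6]
opening: 0.335
grip_force: 30.0
```

>>> jog_arm:
  motion:
    - [0, 0, -9.5, 0, 0, 0, 20]
    - [0, 0, -9.5, 0, 0, 0, 20]
    - [0, 0, -9.5, 0, 0, 0, 20]
    - [0, 0, -9.5, 0, 0, 0, 20]
    - [0, 0, -9.5, 0, 0, 0, 20]
    - [0, 0, -9.5, 0, 0, 0, 20]
    - [0, 0, -9.5, 0, 0, 0, 20]
    - [0, 0, -9.5, 0, 0, 0, 20]
    - [0, 0, -9.5, 0, 0, 0, 20]
    - [0, 0, -9.5, 0, 0, 0, 20]

```text
t: 52.55
eef_pos: [619.3, -234.4, 241.1]
tcp_rot: [-3.141, 0.0, 1.185]
ft_force: [-0.2, -0.6, -2.3]
opening: 0.333
grip_force: 30.0
```

>>> jog_arm:
  motion:
    - [0, 0, -9.5, 0, 0, 0, 20]
    - [0, 0, -9.5, 0, 0, 0, 20]
    - [0, 0, -6.6, 0, 0, 0, 20]
    - [0, 0, 0, 0, 0, 0, 20]
    - [0, 0, 0, 0, 0, 0, 20]

```text
t: 53.18
eef_pos: [619.6, -233.9, 241.2]
tcp_rot: [-3.141, -0.0, 1.625]
ft_force: [-0.0, -0.6, -1.8]
opening: 0.332
grip_force: 30.0
```

```bash
cat > pad.py <<'E'
from m import *
from scipy.spatial.transform import Rotation as R
s=env.state();p=s['eef_pos'];Rt=R.from_euler('xyz',s['tcp_rot'])
for c,f in (('side','g_side.png'),('side',None),('top',None)):
    d=snap(c,'q_%s.png'%c)
    C=(cv2.imread('pics/'+f)[:,:,::-1] if f else d['color']).astype(int)
    v,u=np.mgrid[:384,:512];w=np.stack([u,v],-1).reshape(-1,2)
    W=np.array([p2w(d,a,b,4.)[:2] for a,b in w]).reshape(384,512,2)
    k=(W[...,0]>600)&(W[...,0]<710)&(W[...,1]>-280)&(W[...,1]<-30)&(C.max(2)<75)&(np.ptp(C,axis=2)<25)
    if f is None: k&=d['z_map']>0; k&=np.abs(cloud(d)[...,2]-2)<12
    k=cv2.morphologyEx(k.astype(np.uint8),cv2.MORPH_OPEN,np.ones((3,3)))
    n,l,st,_=cv2.connectedComponentsWithStats(k);i=1+st[1:,4].argmax()
    print(c,f,cv2.minAreaRect(W[l==i].astype(np.float32)))
print(p,np.degrees(s['tcp_rot']))
G=np.array([657.7,-156.5,86]);print('to pad (657.7,-156.5)',Rt.inv().apply(G-p))
E
python3 pad.py
```

```text
side g_side.png ((659.8983764648438, -156.64810180664062), (174.69473266601562, 65.84669494628906), 87.74604034423828)
side None ((659.8694458007812, -156.02389526367188), (175.81373596191406, 65.73992919921875), 87.74607849121094)
top None ((659.5198974609375, -138.5242919921875), (140.6646270751953, 67.0849609375), 88.17276000976562)
[ 619.6 -233.9  241.2] [-180.    -0.    93.1]
to pad (657.7,-156.5) [ 75.2  42.2 155.2]
```

>>> jog_arm:
  motion:
    - [0, 0, 5, 0, 0, 0, 20]
    - [0, 0, 0, 39, 18, 20, 20]
    - [0, 0, 0, 40, 18, 30, 20]
    - [0, 0, 0, 0, 0, 35, 20]
    - [0, 0, 0, 0, 0, 35, 20]
    - [0, 0, 0, 0, 0, 20, 20]
    - [0, 0, 0, 0, 0, 0, 20]
    - [0, 0, 0, 0, 0, 0, 20]

```text
t: 54.32
eef_pos: [658.7, -155.9, 102.5]
tcp_rot: [3.14, 0.0, 1.541]
ft_force: [0.4, 0.6, -1.2]
opening: 0.335
grip_force: 30.0
```

```bash
python3 pad.py
```

```text
side g_side.png ((659.8983764648438, -156.64810180664062), (174.69473266601562, 65.84669494628906), 87.74604034423828)
side None ((657.5543212890625, -153.50546264648438), (181.5867919921875, 64.37124633789062), 89.8305435180664)
top None ((686.9866943359375, -75.91349792480469), (15.865921974182129, 9.241413116455078), 0.1280452013015747)
[ 658.7 -155.9  102.5] [179.9   0.   88.3]
to pad (657.7,-156.5) [-0.6 -1.  16.5]
```

>>> jog_arm:
  motion:
    - [0, 0, 0, 0, 0, 10, 20]
    - [0, 0, 0, 0, 0, 4, 20]
    - [0, 0, 0, 0, 0, 2, 20]
    - [0, 0, 0, 0, 0, 0, 20]
    - [0, 0, 0, 0, 0, 0, 20]

```text
t: 55.1
eef_pos: [658.1, -155.6, 85.2]
tcp_rot: [-3.141, -0.0, 1.541]
ft_force: [-0.8, 0.2, -0.4]
opening: 0.332
grip_force: 30.0
```

>>> jog_arm:
  motion:
    - [0, 0, 0, 0, 0, 0.5, 20]
    - [0, 0, 0, 0, 0, 0, 40]
    - [0, 0, 0, 0, 0, 0, 60]
    - [0, 0, 0, 0, 0, 0, 60]
    - [0, 0, 0, 0, 0, 0, 60]
    - [0, 0, 0, 0, 0, -20, 60]
    - [0, 0, 0, 0, 0, -45, 60]
    - [0, 0, 0, 0, 0, -55, 60]
    - [0, 0, 0, 30, -10, 0, 60]
    - [0, 0, 0, 50, -20, 0, 60]

```text
t: 56.35
eef_pos: [630.6, -75.0, 206.9]
tcp_rot: [3.138, 0.001, 1.539]
ft_force: [-0.1, 0.1, -0.1]
opening: 0.63
grip_force: 0.0
```

>>> jog_arm:
  motion:
    - [0, 0, 0, 50, -20, 0, 0]
    - [0, 0, 0, 50, -20, 0, 0]
    - [0, 0, 0, 50, -25, 0, 0]
    - [0, 0, 0, 50, -25, 0, 0]
    - [0, 0, 0, 50, -25, 0, 0]
    - [0, 0, 0, 50, -25, 0, 0]
    - [0, 0, 0, 50, -25, 0, 0]
    - [0, 0, 0, 0, 0, 0, 0]
    - [0, 0, 0, 0, 0, 0, 0]

```text
t: 57.48
eef_pos: [476.2, 280.0, 205.7]
tcp_rot: [3.14, -0.001, 1.542]
ft_force: [0.5, 0.1, 0.4]
opening: 0.003
grip_force: 0.0
```

```bash
cat > bt.py <<'E'
from m import *
from scipy.spatial.transform import Rotation as R
s=env.state();p=s['eef_pos'];Rt=R.from_euler('xyz',s['tcp_rot'])
print(s['t'],p,np.degrees(s['tcp_rot']),s['opening'])
for c in ('side','top'):
    d=snap(c,'b_%s.png'%c);P=cloud(d);C=d['color'].astype(int)
    r,q=rect(P,22,45,560,720,-300,-20);print(c,'scanner',r,q[:,2].max())
    g=(C[...,1]>C[...,0]+40)&(C[...,1]>C[...,2]+30)&(P[...,0]<500)&(P[...,1]>330)&(P[...,1]<430)
    q=P[g]; t=q[q[:,2]>53] if len(q) else q
    print(c,'green',len(q),q.mean(0) if len(q) else '','top part',len(t),(t.min(0)+t.max(0))/2 if len(t) else '',np.median(t[:,2]) if len(t) else '')
B=np.array([438.,398.5,57+78+20]);print('to 20 above button',Rt.inv().apply(B-p))
E
python3 bt.py; python3 hts.py
```

```text
57.475 [476.2 280.  205.7] [179.9  -0.   88.3] 0.003112733974096712
side scanner ((659.7122192382812, -154.2913818359375), (155.23193359375, 32.91067123413086), 88.32418060302734) 41.30649686977597
side green 20 [437.8 396.9  55.2] top part 18 [437.6 395.2  56.7] 55.0229179448678
top scanner ((656.747314453125, -156.62332153320312), (150.1124267578125, 33.798309326171875), 88.20990753173828) 44.63789883946788
top green 0  top part 0  
to 20 above button [117.3 -41.7  50.7]
top [601.6 124.1] n 265 z mean centre 73.8 slope deg [2.3 1.5]
top [586.6 192.1] n 271 z mean centre 73.7 slope deg [1.9 1.9]
top [569.6 258.1] n 241 z mean centre 73.2 slope deg [2.2 5.7]
top [516.7 100.3] n 278 z mean centre 73.6 slope deg [-0.6  0.8]
top [498.5 169.2] n 276 z mean centre 73.4 slope deg [ 3. -0.]
top [481.2 236.4] n 277 z mean centre 73.3 slope deg [-0.3  1.1]
side [573.  254.8] n 101 z mean centre 71.1 slope deg [ 6.2 12.6]
side [483.7 231. ] n 104 z mean centre 71.3 slope deg [ 0.9 14.4]
side [589.1 186.6] n 112 z mean centre 71.4 slope deg [ 3.  20.3]
side [501.5 163.1] n 122 z mean centre 70.9 slope deg [ 2.7 18.4]
side [605.5 118.7] n 120 z mean centre 71.3 slope deg [ 4.  18.4]
side [519.5  94.4] n 128 z mean centre 71.6 slope deg [ 3.9 13.3]
```

Everything is seated and the scanner is on its pad. Now the button.

>>> jog_arm:
  motion:
    - [0, 0, 0, 40, -14, 0, 0]
    - [0, 0, 0, 45, -15, 0, 0]
    - [0, 0, 0, 32, -12, 15, 0]
    - [0, 0, 0, 0, 0, 35, 0]
    - [0, 0, 0, 0, 0, 0, 0]
    - [0, 0, 0, 0, 0, 0, 0]

```text
t: 58.42
eef_pos: [439.4, 397.8, 155.7]
tcp_rot: [3.141, -0.0, 1.54]
ft_force: [-0.1, -0.7, 0.2]
opening: 0.003
grip_force: 0.0
```

```bash
python3 bt.py; python3 -c "
import cv2,numpy as np
a=cv2.imread('pics/b_side.png')[120:190,180:280];b=cv2.imread('pics/b_top.png')[170:240,80:180]
cv2.imwrite('pics/b.png',cv2.resize(np.hstack([a,b]),(800,280),interpolation=2))"
```

```text
58.425 [439.4 397.8 155.7] [180.   -0.   88.2] 0.0032545422097867895
side scanner ((659.1494140625, -155.66880798339844), (153.78900146484375, 33.68778991699219), 88.1494369506836) 40.15680771682196
side green 11 [437.3 395.1  54.8] top part 9 [437.1 394.4  56.1] 55.73604081882547
top scanner ((656.4778442382812, -156.76573181152344), (150.28265380859375, 33.44306564331055), 88.43871307373047) 43.47259627343533
top green 20 [435.4 390.5  58.6] top part 17 [437.  390.3  72.6] 56.08424070463343
to 20 above button [ 0.7 -1.4  0.7]
```

View pics/b.png

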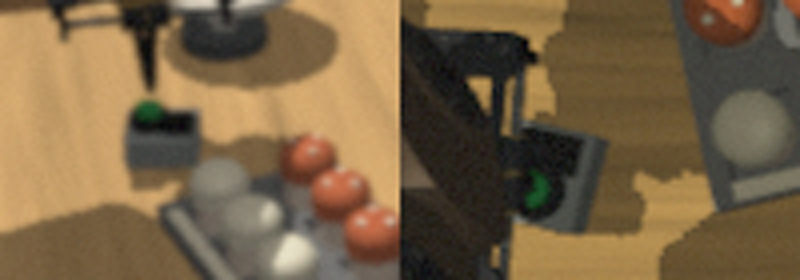

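>>> jog_arm:
  motion:
    - [0, 0, 0, 0, -1, 10, 0]
    - [0, 0, 0, 0, 0, 6, 0]
    - [0, 0, 0, 0, 0, 3, 0]
    - [0, 0, 0, 0, 0, 2, 0]
    - [0, 0, 0, 0, 0, 0, 0]
    - [0, 0, 0, 0, 0, 0, 0]

```text
t: 59.28
eef_pos: [437.5, 398.2, 133.9]
tcp_rot: [-3.142, 0.0, 1.541]
ft_force: [-0.5, -1.1, 2.2]
opening: 0.004
grip_force: 0.9
```

>>> jog_arm:
  motion:
    - [0, 0, 0, 0, 0, 2, 0]
    - [0, 0, 0, 0, 0, 2, 0]
    - [0, 0, 0, 0, 0, 0, 0]
    - [0, 0, 0, 0, 0, 0, 0]

```text
t: 59.78
eef_pos: [437.6, 398.3, 129.8]
tcp_rot: [3.141, -0.0, 1.541]
ft_force: [-1.0, -0.9, 4.4]
opening: 0.004
grip_force: 2.1
```

>>> jog_arm:
  motion:
    - [0, 0, 0, 0, 0, 2, 0]
    - [0, 0, 0, 0, 0, 0, 0]
    - [0, 0, 0, 0, 0, 1, 0]
    - [0, 0, 0, 0, 0, 0, 0]
    - [0, 0, 0, 0, 0, 0, 0]

```text
t: 60.4
eef_pos: [437.6, 398.3, 128.6]
tcp_rot: [3.14, -0.001, 1.541]
ft_force: [-5.1, -3.9, 24.8]
opening: 0.004
grip_force: 12.3
```

Hard stop: the force jumped to 25 N, so the button is fully down. Release and retreat.

>>> jog_arm:
  motion:
    - [0, 0, 0, 0, 0, -5, 0]
    - [0, 0, 0, 0, 0, -20, 0]
    - [0, 0, 0, 0, 0, -40, 0]
    - [0, 0, 0, 0, 0, -45, 0]
    - [0, 0, 0, 35, -20, -20, 0]
    - [0, 0, 0, 45, -20, 0, 0]
    - [0, 0, 0, 45, -20, 0, 0]
    - [0, 0, 0, 30, -20, 0, 0]
    - [0, 0, 0, 0, 0, 0, 0]
    - [0, 0, 0, 0, 0, 0, 0]

```text
t: 61.65
eef_pos: [362.4, 555.1, 256.4]
tcp_rot: [-3.141, 0.0, 1.541]
ft_force: [0.5, 0.1, -0.5]
opening: 0.002
grip_force: 0.0
```

```bash
python3 bt.py; python3 hts.py; python3 -c "
import cv2,numpy as np
a=cv2.imread('pics/x_top.png')[90:240,90:340];b=cv2.imread('pics/x_side.png')[110:290,150:400]
cv2.imwrite('pics/f.png',cv2.resize(np.vstack([a,b[:150]]),(500,600),interpolation=2))"
```

```text
61.65 [362.4 555.1 256.4] [-180.     0.    88.3] 0.0017894621922892931
side scanner ((659.6394653320312, -155.728515625), (151.23770141601562, 32.944087982177734), 88.3447265625) 40.52879032678288
side green 14 [437.2 393.5  55.4] top part 12 [438.3 395.5  56.9] 56.18217015102408
top scanner ((656.6260375976562, -156.8265838623047), (150.73484802246094, 33.56736755371094), 88.6443862915039) 41.822964674973036
top green 60 [437.1 398.4  55.6] top part 52 [436.9 397.2  56.9] 56.20830692934567
to 20 above button [-154.3   80.2  101.4]
top [601.5 124.3] n 268 z mean centre 73.3 slope deg [1.1 1.5]
top [586.4 192.3] n 269 z mean centre 73.4 slope deg [1.3 2.5]
top [570.  260.1] n 271 z mean centre 73.8 slope deg [1.3 2.3]
top [516.5 100.3] n 280 z mean centre 73.6 slope deg [2.9 1.5]
top [498.8 169.1] n 276 z mean centre 73.1 slope deg [2.4 2.5]
top [481.1 236.4] n 269 z mean centre 73.3 slope deg [0.4 1.6]
side [573.6 254.6] n 99 z mean centre 71.6 slope deg [ 2.9 15. ]
side [493.5 195.2] n 221 z mean centre 72.0 slope deg [ 13.9 -20.2]
side [589.5 186.8] n 112 z mean centre 71.6 slope deg [ 7.1 19. ]
side [605.4 119. ] n 119 z mean centre 71.9 slope deg [ 2.  14.1]
side [520.   94.5] n 128 z mean centre 71.2 slope deg [ 6.1 17.5]
```

View pics/f.png

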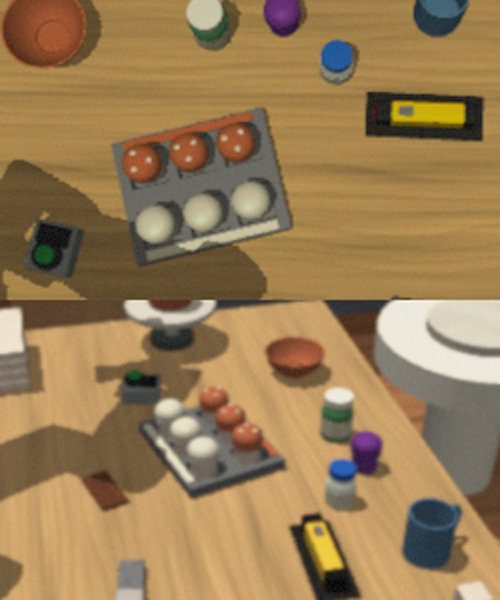

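All six mushrooms are upright in the correct rows, the scanner is on its pad, and the button has been pressed and is back up. Handing in.

```bash
python3 -c "
from cell import env
print(env.job_done())"
```

```text
the job is handed in; nothing more can be done
None
```

The job is handed in: all six mushrooms are seated in their colour rows, the batch card was read (scanner held 2.5 s at about 10 cm), the scanner is back on its rest and the green button was fully pressed and released; no verdict was returned.

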